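# Tidy the tea tins away and set up for a seven-minute brew

## Task

Get the tea table ready for a brew: first put every tea tin that is standing out into the wooden tea chest, then lower its lid fully closed without slamming it. Stand the phone on one of its short ends, leaning back against the brass rest with the screen facing out, and turn the brewing timer to 7, in its click. Leave the cup and the sugar bowl where they are.

Things in the scene. Friction and masses are not known exactly. Their poses are not given: they have to be found in the camera images.
- tin1: square green tea tin with cream side labels and a round brass cap: 44 x 44 mm, body 50 mm tall, cap 32 mm across and 8 mm tall on top (58 mm in all), about 90 g. Origin: centre of its underside, z up, x and y square to its sides. May be absent.
- tin2: square red tea tin with cream side labels and a round brass cap: 44 x 44 mm, body 50 mm tall, cap 32 mm across and 8 mm tall on top (58 mm in all), about 90 g. Origin: centre of its underside, z up, x and y square to its sides. May be absent.
- tin3: square blue tea tin with cream side labels and a round brass cap: 44 x 44 mm, body 50 mm tall, cap 32 mm across and 8 mm tall on top (58 mm in all), about 90 g. Origin: centre of its underside, z up, x and y square to its sides. May be absent.
- tin4: square yellow tea tin with cream side labels and a round brass cap: 44 x 44 mm, body 50 mm tall, cap 32 mm across and 8 mm tall on top (58 mm in all), about 90 g. Origin: centre of its underside, z up, x and y square to its sides. May be absent.
- tin5: square white tea tin with cream side labels and a round brass cap: 44 x 44 mm, body 50 mm tall, cap 32 mm across and 8 mm tall on top (58 mm in all), about 90 g. Origin: centre of its underside, z up, x and y square to its sides. May be absent.
- chest: fixed wooden tea chest, an open box 190 (x) x 260 (y) x 75 mm tall, walls and floor 6 mm. Origin: centre of its underside; front faces its -x; the lid is hinged along the top of its +x (far) wall.
- lid (a joint): lid angle, rad: 0 = closed flat on the chest, about 1.57 = standing straight up, at most 1.8. The hinge is stiff: the lid stays wherever it is left and takes about 2 N at its free edge to move.
- lid_hinge (a point): middle of the lid's hinge line, on the chest's far top edge, 75.5 mm above the table; turns with the lid: its x axis points away from the lid plate (the plate reaches 190 mm along -x and 130 mm either way along y) and z is the lid's outer side. The plate is 8 mm thick, lying on +z.
- lid_handle (a point): outer end of the brass knob on the lid's outer face, 43 mm out from the underside of the plate, 30 mm from its free edge, halfway along it.
- timer_base: fixed white round foot of the brewing timer, 108 mm across, 14 mm tall, with a red index mark on its rim at its own -x side. Origin: centre of its underside.
- timer (a joint): angle of the timer's sleeve, rad. The sleeve clicks into place every pi/6 rad (30 degrees): number n (0 to 8) stands at the red index at n*pi/6. Grows as the sleeve is turned clockwise seen from above. The clicks take about 0.1 N m.
- timer_grip (a point): on the timer's vertical axis at grip height, 45 mm above the table. The sleeve is a ribbed grey cylinder 50 mm across, 21 to 59 mm above the table, on a black skirt 96 mm across with white numerals 0 to 8, increasing counter-clockwise, 30 degrees apart; the one at the red index is the setting. The white line on top of the sleeve points to its 0.
- phone: black phone in a case, 145 (x) x 66 (y) x 12 mm, about 200 g, lying flat with the lit screen up (+z). Origin: centre of its back face.
- rest: fixed upright brass rest: a post 36 mm wide (y), 12 mm thick, 95 mm tall, with a 70 x 70 x 6 mm foot plate that reaches behind it only (+x, from 7 to 77 mm). Origin: on the table, in the middle of the post's front face, which looks to its -x.
- rest_top (a point): middle of the top edge of the rest's front face, 95 mm above the table.
- cup: white teacup, 76 mm across, 60 mm tall, with a handle, on a pink saucer 132 mm across and 12 mm tall. Origin: centre of its underside. Bystander.
- sugar: white lidded sugar bowl, 84 mm across, 76 mm tall. Origin: centre of its underside. Bystander.
Things that resemble listed ones, but are neither listed nor needed, are in the scene too. Of the things shaped like the tin2, the red one is meant.

How it is judged (in metres and radians):
On the way, in this order (a step that is already met when the one before it is completed fails the run):
1. all tea tins present are inside the chest (x of tin1 in the frame of chest between -0.09 and 0.09 m and y of tin1 in the frame of chest between -0.125 and 0.125 m and z of each of tin1, tin2, tin3, tin4, tin5 in the frame of chest below 0.05 m and x of tin2 in the frame of chest between -0.09 and 0.09 m and y of tin2 in the frame of chest between -0.125 and 0.125 m and x of tin3 in the frame of chest between -0.09 and 0.09 m and y of tin3 in the frame of chest between -0.125 and 0.125 m and x of tin4 in the frame of chest between -0.09 and 0.09 m and y of tin4 in the frame of chest between -0.125 and 0.125 m and x of tin5 in the frame of chest between -0.09 and 0.09 m and y of tin5 in the frame of chest between -0.125 and 0.125 m), for 0.2 s.
2. the lid is closed (all of step 1 and value of joint lid below 0.06 rad), for 0.2 s.
At the end, for the whole second after the job is handed in: Every tin present is in the chest; lid under 0.06 rad; timer within 0.13 rad of 7 (3.665 rad); phone at rest on a short end, touching the rest (over 0.05 N), screen facing outward and up (its normal 0.55 to 1.35 rad from vertical, long axis within 1.0 rad of vertical) (all of step 2 and value of joint timer between 3.53519 and 3.79519 rad and contact force between phone and rest above 0.05 N and angle between phone's own z axis and vertical between 0.55 and 1.35 rad and (angle between phone's own x axis and vertical below 1 rad or angle between phone's own x axis and vertical above 2.14 rad) and linear speed of phone below 0.02 m/s).
It fails at once if the lid is slammed (swings shut faster than 3 rad/s) (velocity of joint lid below -3 rad/s).
It fails at once if the cup or the sugar bowl is shifted more than 25 mm (distance of any of cup, sugar from where it was at the start of the episode above 0.025 m).
Of tin1, tin2, tin3, tin4, tin5 only 3 to 5 are there at a start; the rules pass over those that are not, and their reading is None.
At some moment in a run one of tin1, tin2, tin3, tin4, tin5 may be knocked a few centimetres aside while the robot is not near it.
Once in a run the grip may slacken for a moment while it holds something.
It also fails if it takes over 210 s, if anything falls off the work surface, if the arm or the gripper's body presses on something with over 40 N, if the wrist force passes 120 N, or if a joint passes its speed limit or range.

## Robot

A 6-joint arm with a two-finger parallel gripper is mounted at the origin on the work surface. World frame = base frame: x ahead of the robot, y to its left, z up, the work surface at z = 0. Lengths are in mm, angles in rad, forces in N, time in s.
With the tool pointing down it reaches from about 200 to 875 mm from the base axis. Payload 3.4 kg.
Tool frame: the origin (TCP) lies midway between the tips of the shut fingers; the grasp point (between the pads) lies 19 mm behind it; z points along the fingers, y is the line along which they close (so a half turn about z gives the same grasp; the last joint's range is limited). The gripper opens to 94 mm and grips with 3 to 60 N. Pads are 16 mm wide; open, the fingers measure 119 mm over their backs; the gripper's body (75 mm by 177 mm) begins 78 mm behind the grasp point.
Start: joints at [-1.349, 0.276, 1.505, -0, 1.361, -0.121], TCP at [193.273, -541.582, 205.493] pointing down, gripper open.
Joint ranges: [-2.89, 2.89], [-0.75, 2.08], [0.22, 2.7], [-1.18, 4.32], [0.11, 2.71], [-2.7, 2.7]. Speed limits (rad/s): [2.57, 2.57, 3.14, 3.14, 3.14, 3.14].

## Interface

Orientations are given as a rotation vector (axis times angle).
In Python, from bench import status, cams, order gives the robot as it stands. The module is installed in compiled form; this text tells all that it offers.
- The arm moves only by the tool send_rows, never from a script. Its argument "rows" is one flat list of numbers, 5 for each row, row after row: the closure, from 0 (fully open) to 1 (shut), then the shift along the tool's x, y, z in cm, then the turn about the tool's z in degrees. In form: [grip, dx, dy, dz, twist, grip, dx, dy, dz, twist, ...]. A call has 1 to 20 rows; each row is the pose to reach, as a shift and turn from the pose commanded when the call began, along the tool's axes at that moment; what a row does not reach only later rows make up. A row lasts 1/10 s, in which the tool goes at most 50 mm and 8.59 degrees, less where a joint would pass 70% of its speed; a pose out of reach is approached as far as the arm can. A call with a gripper value outside its range is refused whole. The fingers move at their own pace and stop on an object; the grip force is fixed at half the most. Time passes only in rows, so rows that repeat a pose let the fingers close. It gives the time, the measured TCP pose, the force, the opening and the grip force at its end, in the units of the state.
- status.state(): the state, without advancing time (a new reading comes with each control period).
- cams.read_camera(name): name is "scene" or "side" or "wrist"; returns (picture, depth): 480x640x3 uint8, blue, green, red; 480x640 float32, mm along the optical axis (not along the pixel's ray), 0 where there is no reading.
- cams.camera_model(name): a dict with "vfov" (degrees; the focal length in pixels is half the picture's height over the tangent of half this angle, whatever the lens; pixels are square), "cx", "cy" (the principal point, pixels), "k1" (the pictures are not rectified: a ray, as slopes to the right and down, at radius r is drawn at 1 + k1 r^2 times it, then the intrinsics apply), "extrinsics" (4x4, takes a point from camera to world coordinates). Camera axes: x right, y down, z forward; pixel columns grow to the right and rows downward; lengths in mm; the calibration is good to about 2 mm. A picture is of the moment at which its call begins: read the wrist's pose just before it. camera_model takes no time and is no camera call; for the wrist camera it gives the pose at the moment of the call.
- order.sign_off(): hands the job in; it is judged then, once.
The state is a dict: "time_s": time; "joint_pos": joint angles; "dq": joint speeds; "tau": joint torques, N m; "tcp_pos": TCP position; "tcp_rot": TCP orientation; "ft_force": force on the tool from outside, world axes, zero at the start; "torque": the same for the moment, N m; "width": finger opening in mm; "grasp_force": force on a finger pad.
Only numpy, scipy, OpenCV 4.12 (cv2) and the standard library are available. Lean on these libraries where they do the work, as an engineer would, in place of code of your own. Each camera call takes 0.05 s, during which the arm holds its last target. There are 200 camera calls.

## Working session

There is one attempt and no reset: what is moved stays moved. The work goes in short steps, Python scripts to look and compute and a tool call to move; the robot and the scene stay as the last step left them, time stands still between calls to the robot, and variables do not carry over. Pictures are saved under pics/ and viewed, at most 14 in all, crops included, and the job is handed in when it is done.

Besides the shell and the picture viewer there is one more tool, called as a command line: name --argument value ..., lists and objects as JSON in quotes. send_rows: Moves the arm, as the interface text tells. Its arguments: {"type":"object","properties":{"rows":{"type":"array"}},"required":["rows"]}

```bash
mkdir -p pics; cat > h.py <<'E'
import numpy as np, cv2
from scipy.spatial.transform import Rotation as R
from bench import status, cams, order
def grab(name, save=None):
    m=cams.camera_model(name); im,d=cams.read_camera(name)
    if save: cv2.imwrite('pics/'+save+'.png',im)
    np.savez('/tmp/'+name+'.npz',im=im,d=d,E=m['extrinsics'],v=m['vfov'],c=[m['cx'],m['cy']],k=m['k1'])
    return im,d,m
def load(name):
    z=np.load('/tmp/'+name+'.npz'); return z['im'],z['d'],dict(extrinsics=z['E'],vfov=float(z['v']),cx=z['c'][0],cy=z['c'][1],k1=float(z['k']))
def rays(m,uv):
    uv=np.asarray(uv,float).reshape(-1,2); f=240/np.tan(np.radians(m['vfov']/2))
    p=(uv-[m['cx'],m['cy']])/f; q=p.copy()
    for _ in range(20): q=p/(1+m['k1']*(q**2).sum(1,keepdims=True))
    return np.c_[q,np.ones(len(q))]
def onz(m,uv,z):
    """pixel -> world on plane z"""
    E=np.asarray(m['extrinsics']); r=rays(m,uv)@E[:3,:3].T; o=E[:3,3]
    return o+r*((z-o[2])/r[:,2])[:,None]
def dep(m,d,uv):
    """pixel -> world via depth"""
    E=np.asarray(m['extrinsics']); uv=np.asarray(uv).reshape(-1,2).astype(int)
    return (rays(m,uv)*d[uv[:,1],uv[:,0]][:,None])@E[:3,:3].T+E[:3,3]
def cloud(m,d):
    v,u=np.mgrid[0:480,0:640]; P=dep(m,d,np.c_[u.ravel(),v.ravel()]).reshape(480,640,3); P[d<=0]=np.nan; return P
def st():
    s=status.state(); print({k:np.round(s[k],3).tolist() for k in ['time_s','joint_pos','tcp_pos','tcp_rot','ft_force','width','grasp_force']})
    Rm=R.from_rotvec(s['tcp_rot']).as_matrix(); print('toolaxes x,y,z (cols)\n',np.round(Rm,3)); return np.array(s['tcp_pos']),Rm
def move(target):
    """world mm target -> tool cm shift"""
    s=status.state(); Rm=R.from_rotvec(s['tcp_rot']).as_matrix()
    return np.round(Rm.T@(np.array(target)-s['tcp_pos'])/10,2)
E
python3 - <<'E'
from h import *
st()
for n in ['scene','side','wrist']:
    im,d,m=grab(n,n+'0'); print(n,m['vfov'],m['k1'],np.round(m['extrinsics'],2).tolist())
E
```

```text
{'time_s': 0.0, 'joint_pos': [-1.349, 0.277, 1.506, -0.0, 1.361, -0.121], 'tcp_pos': [193.132, -540.969, 204.612], 'tcp_rot': [-3.094, -0.536, 0.0], 'ft_force': [0.374, -0.698, 0.194], 'width': 94.03, 'grasp_force': 0.0}
toolaxes x,y,z (cols)
 [[ 0.942  0.336 -0.   ]
 [ 0.336 -0.942  0.002]
 [ 0.    -0.002 -1.   ]]
scene 48.5923037838254 -0.13786873581776365 [[-0.18, 0.54, -0.82, 1397.11], [0.98, 0.09, -0.16, 158.98], [-0.01, -0.84, -0.55, 641.06], [0.0, 0.0, 0.0, 1.0]]
side 50.642558282339316 -0.14304632498764028 [[1.0, -0.06, 0.05, 525.14], [-0.08, -0.65, 0.76, -697.33], [-0.01, -0.76, -0.65, 688.56], [0.0, 0.0, 0.0, 1.0]]
wrist 58.33150805381578 -0.044599442882038765 [[0.34, -0.91, -0.24, 264.68], [-0.94, -0.33, -0.08, -516.05], [-0.0, 0.26, -0.97, 384.07], [0.0, 0.0, 0.0, 1.0]]
```

View pics/scene0.png

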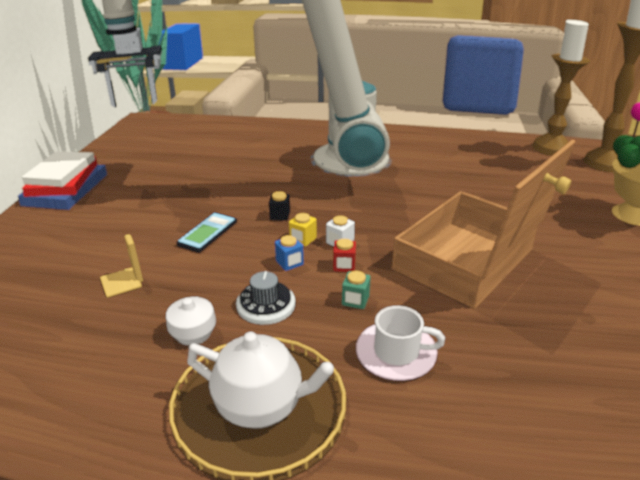

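View pics/side0.png

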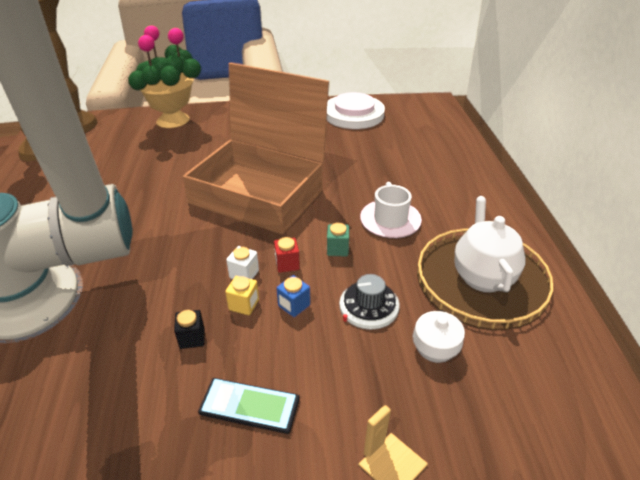

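The scene image shows the tins: yellow (303,228), white (340,231), blue (289,252), red (345,254) and green (356,290). A black look-alike stands at (279,205). The timer is at (265,297), the phone at (207,231), the rest at (133,262), the sugar bowl at (191,318) and the cup at (398,337). The chest, with its lid standing, is at (470,245). In the side image they are: green (338,239), red (287,255), white (243,265), yellow (242,295), blue (293,296), black (190,327). Possible mix-ups are the black tin with the listed tins, and the teapot or lidded dish with the sugar bowl. I choose the five coloured tins and leave the black one.

```bash
cat >> h.py <<'E'
def fused(names=('scene','side')):
    P=[];C=[]
    for n in names:
        im,d,m=load(n); p=cloud(m,d).reshape(-1,3); k=~np.isnan(p[:,0]); P.append(p[k]); C.append(im.reshape(-1,3)[k])
    return np.vstack(P),np.vstack(C)
def rect(P,c,r,z0,z1):
    k=(np.hypot(P[:,0]-c[0],P[:,1]-c[1])<r)&(P[:,2]>z0)&(P[:,2]<z1)
    q=P[k]; a=cv2.minAreaRect(q[:,:2].astype(np.float32)); return q,a
E
python3 - <<'E'
from h import *
im,d,ms=load('scene'); im2,d2,mm=load('side')
print('table check',dep(ms,d,[[100,330],[400,430]]).round(1).tolist(),dep(mm,d2,[[150,400],[320,330]]).round(1).tolist())
P,C=fused()
for n,a,b in [('yellow',(303,217),(242,284)),('white',(340,221),(243,254)),('blue',(289,241),(293,284)),('red',(345,244),(287,243)),('green',(356,277),(338,228)),('black',(279,196),(187,316))]:
    p=onz(ms,a,58)[0];q=onz(mm,b,58)[0]; c=(p+q)/2
    Q,r=rect(P,c,36,12,49); 
    T,_=rect(P,c,22,54,64)
    print(n,p[:2].round(1),q[:2].round(1),'rect',np.round(r[0],1),np.round(r[1],1),round(r[2],1),len(Q),'capmean',T.mean(0).round(1))
print('timer',onz(ms,(264,278),59)[0].round(1),onz(mm,(371,283),59)[0].round(1))
c=onz(mm,(371,283),59)[0]; Q,r=rect(P,c,35,30,57); print(np.round(r[0],1),np.round(r[1],1)); Q,r=rect(P,c,70,5,18); print(np.round(r[0],1),np.round(r[1],1))
c=onz(mm,(250,405),12)[0]; Q,r=rect(P,c,95,7,20); print('phone',c.round(1),np.round(r[0],1),np.round(r[1],1),r[2], Q[:,2].mean())
c=onz(mm,(376,440),40)[0]; Q,r=rect(P,c,60,20,90); print('restpost',c.round(1),np.round(r[0],1),np.round(r[1],1),r[2],Q[:,2].max())
Q,r=rect(P,c,110,3.5,9); print('restfoot',np.round(r[0],1),np.round(r[1],1),r[2])
for uv in [(397,237),(462,193),(534,247),(473,295)]: print('chest rim scene',onz(ms,uv,75)[0].round(1))
for uv in [(188,180),(275,222),(322,178),(236,143)]: print('chest rim side',onz(mm,uv,75)[0].round(1))
print('lid side pts',dep(mm,d2,[[240,80],[315,90],[250,130],[310,140],[280,100]]).round(1).tolist())
print('knob',dep(ms,d,[[560,184],[565,184]]).round(1).tolist(), 'cup',onz(ms,(398,350),0)[0].round(0),'sugar',onz(mm,(438,345),10)[0].round(0))
s=np.hstack([cv2.resize(im[180:360,150:400],(750,540),interpolation=3)]); cv2.imwrite('pics/c1.png',s)
E
```

```text
table check [[790.9, -353.9, 0.1], [907.5, 185.8, -2.3]] [[294.1, -246.5, 0.6], [574.2, -123.7, 0.6]]
yellow [441.4 -49.3] [442.1 -55.5] rect [440.7 -52.3] [49.8 48.9] 66.8 891 capmean [440.4 -52.5  57.7]
white [445.3  31.2] [441.8  24.8] rect [439.1  29.4] [50.2 48.9] 62.6 818 capmean [439.5  28.9  57.6]
blue [537.3 -58.4] [532.  -63.2] rect [533.1 -61.5] [49.8 46.3] 41.0 973 capmean [532.7 -62.3  57.6]
red [530.2  53.2] [525.8  49.3] rect [525.7  50.2] [48.7 47.4] 6.0 766 capmean [525.2  50.   57.6]
green [633.4  87.1] [628.8  86.2] rect [630.8  85.8] [47.5 48.2] 81.6 834 capmean [630.4  86.2  57.5]
black [ 357.8 -122.3] [ 351.8 -123.8] rect [ 353.5 -125.4] [50.2 46.8] 2.2 819 capmean [ 351.6 -125.7   57.7]
timer [664.5 -76.1  59. ] [668.7 -74.1  59. ]
[669.3 -75.9] [53.7 51.2]
[669.4 -76.4] [108.5 108.6]
phone [ 454.4 -272.2   12. ] [ 453.5 -268.8] [ 70.3 147.9] 73.02857208251953 12.477928245907165
restpost [ 631.  -360.5   40. ] [ 633.8 -353.7] [40.5 14. ] 39.11470413208008 89.94280318996664
restfoot [ 638.7 -353.4] [187.7 208.5] 53.70009994506836
chest rim scene [514.9 153.4  75. ]
chest rim scene [308.5 289.6  75. ]
chest rim scene [507.9 418.4  75. ]
chest rim scene [674.6 290.2  75. ]
chest rim side [313.3 267.1  75. ]
chest rim side [504.7  95.4  75. ]
chest rim side [611.4 244.2  75. ]
chest rim side [414.3 423.7  75. ]
lid side pts [[437.9, 447.9, 228.1], [605.3, 341.3, 239.8], [452.1, 420.3, 110.3], [592.0, 332.6, 122.4], [528.6, 383.4, 201.3]]
knob [[550.4, 423.9, 233.6], [553.8, 431.2, 236.0]] cup [747. 173.   0.] sugar [ 769. -183.   10.]
```

View pics/c1.png

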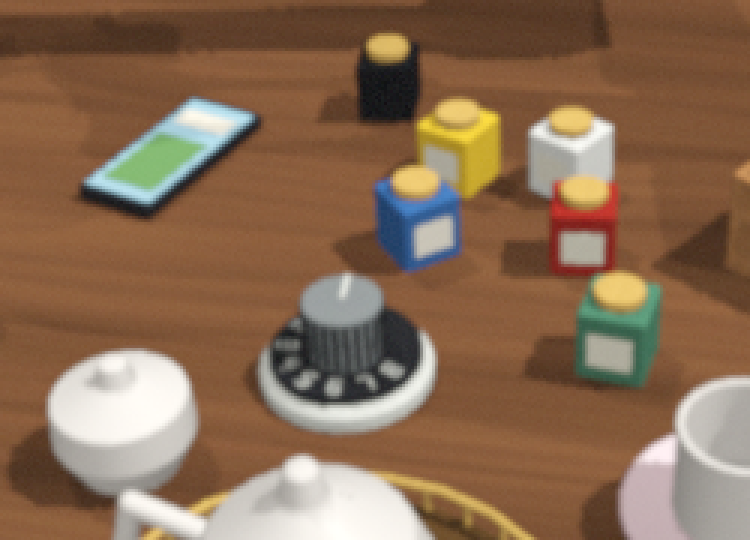

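The crop confirms five coloured tins and the black look-alike, which stays out. The timer's white line points away from the scene camera. Next I refine the yaws, chest pose, lid angle and timer setting.

```bash
cat >> h.py <<'E'
def sq(P,c,r,z0,z1):
    k=(np.hypot(P[:,0]-c[0],P[:,1]-c[1])<r)&(P[:,2]>z0)&(P[:,2]<z1); q=P[k][:,:2]-c; best=None
    for a in np.arange(-45,45,1.):
        t=np.radians(a); w=q@np.array([[np.cos(t),-np.sin(t)],[np.sin(t),np.cos(t)]])
        lo,hi=np.percentile(w,[2,98],axis=0); s=(hi-lo).prod()
        if best is None or s<best[0]: best=(s,a,hi-lo)
    return best
E
python3 - <<'E'
from h import *
im,d,ms=load('scene'); im2,d2,mm=load('side'); P,C=fused()
T=dict(yellow=(440.7,-52.4),white=(439.3,29.2),blue=(533,-61.9),red=(525.5,50.1),green=(630.6,86))
for n,c in T.items(): b=sq(P,np.array(c),34,10,49); print(n,b[1],b[2].round(1))
# chest
k=(np.hypot(P[:,0]-460,P[:,1]-257)<190)&(P[:,2]>66)&(P[:,2]<76.5); r=cv2.minAreaRect(P[k][:,:2].astype(np.float32)); print('chest',r,k.sum())
def f(th):
    t=np.radians(th); ex=np.array([np.cos(t),np.sin(t)]); ey=np.array([-ex[1],ex[0]])
    w=(P[k][:,:2]-[460,257])@np.c_[ex,ey]; lo,hi=np.percentile(w,[1.5,98.5],axis=0); return (hi-lo).prod(),hi-lo,[460,257]+np.c_[ex,ey]@((hi+lo)/2)
b=min((f(t)+(t,) for t in np.arange(35,70,.5)),key=lambda x:x[0]); print('chest fit',b)
th=np.radians(b[3]); ex=np.array([np.cos(th),np.sin(th)]); ey=np.array([-ex[1],ex[0]])
w=(P[:,:2]-b[2])@np.c_[ex,ey]
k=(w[:,0]>40)&(w[:,0]<190)&(abs(w[:,1])<128)&(P[:,2]>90)&(P[:,2]<290)
q=np.c_[w[k],P[k][:,2]]; print('lid n',k.sum(),[ (z,np.round(np.median(q[abs(q[:,2]-z)<6],axis=0),1).tolist(), np.round(np.percentile(q[abs(q[:,2]-z)<6][:,0],[5,95]),1).tolist()) for z in range(100,280,25)], 'zmax',np.percentile(q[:,2],99))
# timer
c=np.array([669.4,-76.2])
hsv=cv2.cvtColor(im2,cv2.COLOR_BGR2HSV); M=cloud(mm,d2)
near=np.hypot(M[...,0]-c[0],M[...,1]-c[1])<66
red=near&(hsv[...,1]>130)&((hsv[...,0]<8)|(hsv[...,0]>172))&(M[...,2]>4); 
p=M[red]; print('red',red.sum(),p.mean(0).round(1), 'ang',np.degrees(np.arctan2(*(p.mean(0)[:2]-c)[::-1])))
for nm,I,D,m in [('scene',im,d,ms),('side',im2,d2,mm)]:
    M=cloud(m,D); k=(np.hypot(M[...,0]-c[0],M[...,1]-c[1])<26)&(M[...,2]>56)&(I.min(2)>195); p=M[k]; 
    if len(p): print('white line',nm,len(p),p.mean(0).round(1),np.degrees(np.arctan2(*(p.mean(0)[:2]-c)[::-1])))
# phone, rest
for nm,c,rr,z0,z1 in [('phone',(453.5,-268.8),90,6,16),('rest',(633.8,-353.7),60,15,92)]:
    k=(np.hypot(P[:,0]-c[0],P[:,1]-c[1])<rr)&(P[:,2]>z0)&(P[:,2]<z1); q=P[k][:,:2]-c; 
    print(nm,min(((lambda lo,hi,a,B:((hi-lo).prod().round(0),a,(hi-lo).round(1),(c+B@((hi+lo)/2)).round(1)))(*np.percentile(q@B,[1.5,98.5],axis=0),a,B) for a in np.arange(-90,0,1.) for B in [np.array([[np.cos(np.radians(a)),-np.sin(np.radians(a))],[np.sin(np.radians(a)),np.cos(np.radians(a))]])]),key=lambda x:x[0]))
cv2.imwrite('pics/c2.png',cv2.resize(im2[262:340,325:420],(760,624)[:2],interpolation=3)[:600])
E
```

```text
yellow -24.0 [44.3 45.9]
white -31.0 [43.8 46.7]
blue 43.0 [46.9 42.6]
red 8.0 [47.4 43.6]
green -9.0 [45.2 46. ]
chest ((460.1275634765625, 298.4549865722656), (201.3616180419922, 266.5264587402344), 57.6062126159668) 2347
chest fit (np.float64(49433.550470982635), array([190.22659743, 259.86665975]), array([459.02379228, 294.73500447]), np.float64(57.5))
  return _methods._mean(a, axis=axis, dtype=dtype,
  ret = um.true_divide(
Traceback (most recent call last):
IndexError: index -1 is out of bounds for axis 0 with size 0
```

```bash
python3 - <<'E'
from h import *
im,d,ms=load('scene'); im2,d2,mm=load('side'); P,C=fused()
th=np.radians(57.5); ex=np.array([np.cos(th),np.sin(th)]); ey=np.array([-ex[1],ex[0]]); cc=np.array([459,294.7])
print('ex',ex,'hinge mid',cc+95*ex)
M=cloud(mm,d2).reshape(-1,3); w=(M[:,:2]-cc)@np.c_[ex,ey]
k=(w[:,0]>85)&(w[:,0]<190)&(abs(w[:,1])<128)&(M[:,2]>95)&(M[:,2]<290)
A=np.polyfit(M[k][:,2],w[k][:,0],1); print('lid x vs z',k.sum(),A,'angle',np.pi/2+np.arctan(A[0]),'zmax',np.percentile(M[k][:,2],99),'y range',np.percentile(w[k][:,1],[1,99]))
c=np.array([669.4,-76.2])
hsv=cv2.cvtColor(im2,cv2.COLOR_BGR2HSV); M=cloud(mm,d2)
near=np.hypot(M[...,0]-c[0],M[...,1]-c[1])<66
red=near&(hsv[...,1]>150)&((hsv[...,0]<6)|(hsv[...,0]>172))&(M[...,2]>4)
v,u=np.nonzero(red); print('red px',len(u),u.mean(),v.mean()); p=onz(mm,(u.mean(),v.mean()),10)[0]; print(p,'ang',np.degrees(np.arctan2(*(p[:2]-c)[::-1])))
for nm,I,D,m in [('scene',im,d,ms),('side',im2,d2,mm)]:
    M=cloud(m,D); k=(np.hypot(M[...,0]-c[0],M[...,1]-c[1])<30)&(M[...,2]>54)&(I.min(2)>185); p=M[k]
    if len(p): print('white line',nm,len(p),p.mean(0).round(1),np.degrees(np.arctan2(*(p.mean(0)[:2]-c)[::-1])))
for nm,c,rr,z0,z1 in [('phone',(453.5,-268.8),90,6,16),('rest',(633.8,-353.7),60,15,92)]:
    k=(np.hypot(P[:,0]-c[0],P[:,1]-c[1])<rr)&(P[:,2]>z0)&(P[:,2]<z1); q=P[k][:,:2]-c; res=[]
    for a in np.arange(-90,0,1.):
        t=np.radians(a); B=np.array([[np.cos(t),-np.sin(t)],[np.sin(t),np.cos(t)]]); lo,hi=np.percentile(q@B,[1.5,98.5],axis=0); res.append(((hi-lo).prod(),a,(hi-lo).round(1),(c+B@((hi+lo)/2)).round(1)))
    print(nm,min(res,key=lambda x:x[0]))
cv2.imwrite('pics/c2.png',cv2.resize(im2[265:335,330:415],(728,600),interpolation=3))
E
```

```text
ex [0.53729961 0.84339145] hinge mid [510.04346279 374.82218735]
lid x vs z 6949 [ 0.13817128 86.1818056 ] angle 1.7080982490853291 zmax 264.03947643275325 y range [-126.25320541  124.93468579]
red px 15 344.3333333333333 316.6666666666667
[ 619.11930697 -104.88515536   10.        ] ang -150.29522460950236
white line scene 19 [656.2 -77.3  59.2] -175.22629245477606
white line side 101 [658.6 -76.3  59. ] -179.56594596117452
phone (np.float64(9144.392417061312), np.float64(-17.0), array([140.4,  65.1]), array([ 453.3, -269. ]))
rest (np.float64(480.4679666252632), np.float64(-51.0), array([12.5, 38.6]), array([ 633.5, -353.8]))
```

View pics/c2.png

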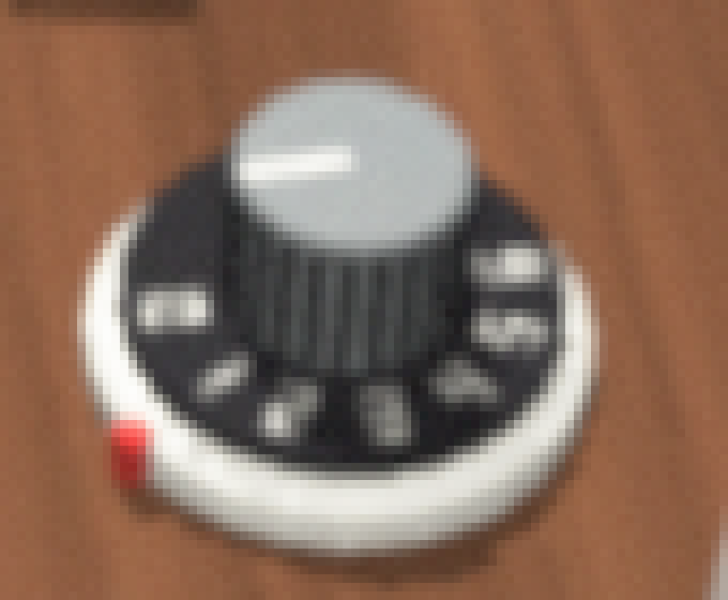

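The timer's line, its 0, is at 180° and the index is at −150°, so the setting is 1. It needs +180° clockwise. The chest is at (459,295) with yaw 57.5°, and the lid stands at about 1.71 rad. Next I plan the tin moves.

```bash
cat > plan.py <<'E'
import numpy as np
ex=np.array([.5373,.8434]); ey=np.array([-.8434,.5373]); cc=np.array([459,294.7])
def C(x,y,z,psi): p=cc+x*ex+y*ey; return (p[0],p[1],z,psi)
def W(start,*wps):
    """start/waypoints (x,y,z,psi) world; prints tool-frame cm shift + twist deg of each relative to start"""
    s=np.array(start,float); t=np.radians(s[3]); X=np.array([np.cos(t),np.sin(t)]); Y=np.array([X[1],-X[0]])
    for w in wps:
        d=np.array(w[:2])-s[:2]; print('   ',np.round([d@X/10,d@Y/10,(s[2]-w[2])/10,s[3]-w[3]],2).tolist())
E
python3 - <<'E'
from plan import *
st=(193.27,-541.58,205.5,19.6)
tins=[('green',630.6,86,171,C(-44,76,0,0)),('red',525.5,50.1,188,C(-44,0,0,0)),('white',439.3,29.2,239,C(-44,-76,0,0)),('yellow',440.7,-52.4,156,C(36,76,0,0)),('blue',533,-61.9,223,C(36,0,0,0))]
for n,x,y,p,c in tins:
    a=(x,y,110,p); print(n,'to above');W(st,a)
    b=(x,y,14,p);u=(x,y,140,p); print(' down/up (from above)');W(a,b,u)
    o=(c[0],c[1],140,237.5); l=(c[0],c[1],22,237.5); print(' over slot, low (from up)'); W(u,o,l)
    print(' up from low: z -11.8'); st=o
E
```

```text
green to above
    [62.25, -44.45, 9.55, -151.4]
 down/up (from above)
    [0.0, 0.0, 9.6, 0.0]
    [0.0, 0.0, -3.0, 0.0]
 over slot, low (from up)
    [28.94, 16.92, 0.0, -66.5]
    [28.94, 16.92, 11.8, -66.5]
 up from low: z -11.8
red to above
    [12.66, -26.35, 3.0, 49.5]
 down/up (from above)
    [0.0, 0.0, 9.6, 0.0]
    [0.0, 0.0, -3.0, 0.0]
 over slot, low (from up)
    [6.04, 21.8, 0.0, -49.5]
    [6.04, 21.8, 11.8, -49.5]
 up from low: z -11.8
white to above
    [19.05, -12.6, 3.0, -1.5]
 down/up (from above)
    [0.0, 0.0, 9.6, 0.0]
    [0.0, 0.0, -3.0, 0.0]
 over slot, low (from up)
    [-19.17, 4.5, 0.0, 1.5]
    [-19.17, 4.5, 11.8, 1.5]
 up from low: z -11.8
yellow to above
    [25.86, -9.51, 3.0, 81.5]
 down/up (from above)
    [0.0, 0.0, 9.6, 0.0]
    [0.0, 0.0, -3.0, 0.0]
 over slot, low (from up)
    [19.43, 37.14, 0.0, -81.5]
    [19.43, 37.14, 11.8, -81.5]
 up from low: z -11.8
blue to above
    [29.7, -33.0, 3.0, 14.5]
 down/up (from above)
    [0.0, 0.0, 9.6, 0.0]
    [0.0, 0.0, -3.0, 0.0]
 over slot, low (from up)
    [-22.39, 32.03, 0.0, -14.5]
    [-22.39, 32.03, 11.8, -14.5]
 up from low: z -11.8
```

send_rows --rows '[0.2,62.3,-44.5,3,-151.4,0.2,62.3,-44.5,3,-151.4,0.2,62.3,-44.5,3,-151.4,0.2,62.3,-44.5,3,-151.4,0.2,62.3,-44.5,3,-151.4,0.2,62.3,-44.5,3,-151.4,0.2,62.3,-44.5,3,-151.4,0.2,62.3,-44.5,3,-151.4,0.2,62.3,-44.5,3,-151.4,0.2,62.3,-44.5,3,-151.4,0.2,62.3,-44.5,3,-151.4,0.2,62.3,-44.5,3,-151.4,0.2,62.3,-44.5,3,-151.4,0.2,62.3,-44.5,3,-151.4,0.2,62.3,-44.5,3,-151.4,0.2,62.3,-44.5,3,-151.4,0.2,62.3,-44.5,3,-151.4,0.2,62.3,-44.5,3,-151.4,0.2,62.25,-44.45,9.55,-151.4,0.2,62.25,-44.45,9.55,-151.4]'

```text
time_s: 2.15
tcp_pos: [627.4, 86.4, 106.0]
tcp_rot: [-0.244, -3.126, 0.001]
ft_force: [-0.6, 0.3, 0.1]
width: 75.1
grasp_force: 0.0
```

```bash
python3 - <<'E'
from h import *
st(); grab('wrist','w1')
E
```

```text
{'time_s': 2.15, 'joint_pos': [0.027, 0.432, 1.519, -0.0, 1.197, -1.388], 'tcp_pos': [627.447, 86.362, 105.984], 'tcp_rot': [-0.244, -3.126, 0.001], 'ft_force': [-0.617, 0.269, 0.137], 'width': 75.127, 'grasp_force': 0.0}
toolaxes x,y,z (cols)
 [[-0.988  0.155 -0.006]
 [ 0.155  0.988 -0.   ]
 [ 0.006 -0.001 -1.   ]]
```

View pics/w1.png

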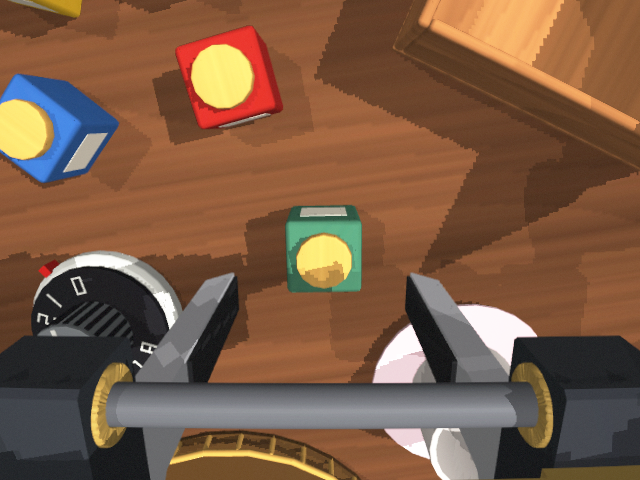

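The wrist image shows the green tin at (324,250), square and centred between the open fingers.

send_rows --rows '[0.2,0,0,4,0,0.2,0,0,7,0,0.2,0,0,9.6,0,0.2,0,0,9.6,0,0.8,0,0,9.6,0,0.8,0,0,9.6,0,0.8,0,0,9.6,0,0.8,0,0,9.6,0,0.8,0,0,9.6,0,0.8,0,0,9.6,0,0.8,0,0,6,0,0.8,0,0,2,0,0.8,0,0,-3,0,0.8,0,0,-3,0]'

```text
time_s: 3.6
tcp_pos: [634.8, 86.5, 147.3]
tcp_rot: [0.244, 3.118, 0.002]
ft_force: [1.0, 0.7, -0.9]
width: 43.6
grasp_force: 29.9
```

send_rows --rows '[0.8,3,1.7,0,-7,0.8,6.5,3.8,0,-15,0.8,10,5.9,0,-23,0.8,13.5,8,0,-31,0.8,17,10,0,-39,0.8,20.5,12,0,-47,0.8,24,14,0,-55,0.8,27,15.8,0,-62,0.8,28.9,16.9,0,-66.5,0.8,28.9,16.9,0,-66.5,0.8,28.9,16.9,0,-66.5,0.8,28.9,16.9,3,-66.5,0.8,28.9,16.9,6,-66.5,0.8,28.9,16.9,9,-66.5,0.8,28.9,16.9,11,-66.5,0.8,28.9,16.9,11.8,-66.5,0.8,28.9,16.9,11.8,-66.5,0.8,28.9,16.9,11.8,-66.5]'

```text
time_s: 5.4
tcp_pos: [372.3, 297.9, 22.1]
tcp_rot: [-1.509, 2.754, -0.001]
ft_force: [0.9, -0.5, -1.6]
width: 43.8
grasp_force: 30.0
```

```bash
python3 - <<'E'
from h import *
p,_=st(); from plan import *; d=p[:2]-cc; print('chest xy',d@ex,d@ey); grab('scene','s1'); grab('wrist','w2')
im=cv2.imread('pics/s1.png'); cv2.imwrite('pics/s1c.png',np.hstack([im[120:360,240:620],cv2.resize(cv2.imread('pics/w2.png'),(320,240))]))
E
```

```text
{'time_s': 5.4, 'joint_pos': [0.529, 0.314, 1.977, -0.001, 0.85, -2.044], 'tcp_pos': [372.272, 297.908, 22.084], 'tcp_rot': [-1.509, 2.754, -0.001], 'ft_force': [0.868, -0.477, -1.62], 'width': 43.8, 'grasp_force': 29.975}
toolaxes x,y,z (cols)
 [[-0.538 -0.843  0.001]
 [-0.843  0.538  0.   ]
 [-0.001 -0.001 -1.   ]]
chest xy -43.89371655915262 74.87017964350488
```

View pics/s1c.png

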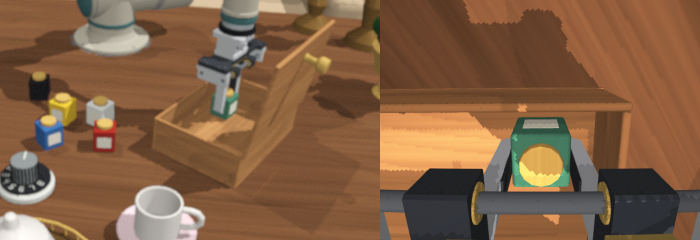

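The image shows the green tin inside the chest at the far-left slot, still upright in the grip. Release it and go on to the red tin.

send_rows --rows '[0.35,0,0,0,0,0.35,0,0,0,0,0.35,0,0,0,0,0.35,0,0,-4,0,0.35,0,0,-8,0,0.35,0,0,-11.8,0,0.35,0,0,-11.8,0,0.2,12.7,-26.4,-11.8,49.5,0.2,12.7,-26.4,-11.8,49.5,0.2,12.7,-26.4,-11.8,49.5,0.2,12.7,-26.4,-11.8,49.5,0.2,12.7,-26.4,-11.8,49.5,0.2,12.7,-26.4,-11.8,49.5,0.2,12.65,-26.35,-8.8,49.5,0.2,12.65,-26.35,-8.8,49.5,0.2,12.65,-26.35,-8.8,49.5]'

```text
time_s: 7.1
tcp_pos: [524.0, 50.4, 109.0]
tcp_rot: [0.22, -3.13, -0.001]
ft_force: [0.6, -0.8, 0.4]
width: 75.5
grasp_force: 0.0
```

```bash
cat >> h.py <<'E'
def tins():
    """caps seen by the three cameras, fused by colour of body: brass blobs at 54..62 mm height"""
    out={}
    for n in ['scene','side','wrist']:
        im,d,m=grab(n); M=cloud(m,d); hsv=cv2.cvtColor(im,cv2.COLOR_BGR2HSV)
        k=(M[...,2]>52)&(M[...,2]<72)&(abs(hsv[...,0].astype(int)-22)<9)&(hsv[...,1]>70)&(im[...,2]>140)&(M[...,0]<720)
        nn,lab,stt,_=cv2.connectedComponentsWithStats(k.astype(np.uint8))
        print(n,[(M[lab==i].mean(0).round(0)).tolist() for i in range(1,nn) if 25<stt[i,4] and np.ptp(M[lab==i][:,0])<45])
E
python3 - <<'E'
from h import *
st(); tins()
E
```

```text
{'time_s': 7.1, 'joint_pos': [-0.037, 0.28, 1.756, 0.0, 1.11, -1.748], 'tcp_pos': [524.008, 50.356, 108.984], 'tcp_rot': [0.22, -3.13, -0.001], 'ft_force': [0.598, -0.805, 0.4], 'width': 75.462, 'grasp_force': 0.0}
toolaxes x,y,z (cols)
 [[-0.99  -0.14  -0.003]
 [-0.14   0.99   0.   ]
 [ 0.003  0.001 -1.   ]]
scene [[-1676.0, 1224.0, 62.0], [354.0, -124.0, 58.0], [375.0, 296.0, 64.0], [444.0, -50.0, 57.0], [442.0, 30.0, 58.0], [535.0, -61.0, 58.0], [528.0, 52.0, 58.0], [645.0, -346.0, 63.0]]
side [[371.0, 294.0, 64.0], [523.0, 49.0, 57.0], [438.0, 27.0, 57.0], [439.0, -54.0, 58.0], [532.0, -63.0, 58.0], [350.0, -127.0, 57.0], [630.0, -360.0, 63.0]]
wrist [[440.0, -50.0, 58.0], [439.0, 31.0, 58.0], [532.0, -61.0, 58.0], [524.0, 51.0, 58.0]]
```

All tins are where I measured them, and green sits at z 64 in the chest. Pick red.

send_rows --rows '[0.2,0,0,4,0,0.2,0,0,7.5,0,0.2,0,0,9.6,0,0.2,0,0,9.6,0,0.8,0,0,9.6,0,0.8,0,0,9.6,0,0.8,0,0,9.6,0,0.8,0,0,9.6,0,0.8,0,0,9.6,0,0.8,0,0,6,0,0.8,0,0,2,0,0.8,0,0,-3,0,0.8,0.8,3,-3,-7,0.8,1.8,6.5,-3,-15,0.8,2.8,10,-3,-23,0.8,3.8,14,-3,-31,0.8,5,18,-3,-39,0.8,5.7,20.5,-3,-46,0.8,6.05,21.8,-3,-49.5,0.8,6.05,21.8,-3,-49.5]'

```text
time_s: 9.25
tcp_pos: [434.0, 258.7, 139.8]
tcp_rot: [1.515, -2.752, -0.0]
ft_force: [-0.4, 0.5, -1.9]
width: 43.7
grasp_force: 29.8
```

send_rows --rows '[0.8,0,0,3,0,0.8,0,0,6,0,0.8,0,0,9,0,0.8,0,0,11,0,0.8,0,0,11.8,0,0.8,0,0,11.8,0,0.35,0,0,11.8,0,0.35,0,0,11.8,0,0.35,0,0,11.8,0,0.35,0,0,8,0,0.35,0,0,4,0,0.35,0,0,0,0,0.35,0,0,0,0]'

```text
time_s: 10.55
tcp_pos: [439.0, 259.2, 145.7]
tcp_rot: [-1.506, 2.743, -0.002]
ft_force: [-0.1, 0.1, 0.3]
width: 61.0
grasp_force: 0.0
```

send_rows --rows '[0.2,19,-12.6,0,88.5,0.2,19,-12.6,0,88.5,0.2,19,-12.6,0,88.5,0.2,19,-12.6,0,88.5,0.2,19,-12.6,0,88.5,0.2,19,-12.6,0,88.5,0.2,19,-12.6,0,88.5,0.2,19,-12.6,0,88.5,0.2,19,-12.6,0,88.5,0.2,19,-12.6,0,88.5,0.2,19,-12.6,0,88.5,0.2,19.05,-12.6,3,88.5,0.2,19.05,-12.6,3,88.5]'

```text
time_s: 11.85
tcp_pos: [435.9, 29.3, 107.1]
tcp_rot: [-0.837, -3.021, 0.002]
ft_force: [0.3, -0.2, -0.0]
width: 75.0
grasp_force: 0.0
```

```bash
python3 - <<'E'
from h import *
st(); tins()
from plan import *
print('white'); W((439.3,29.2,110,149),C(-44,-76,140,237.5)); W(C(-44,-76,140,237.5),(440.7,-52.4,110,156))
print('yellow'); W((440.7,-52.4,110,156),C(36,76,140,237.5)); W(C(36,76,140,237.5),(533,-61.9,110,133))
print('blue'); W((533,-61.9,110,133),C(36,0,140,237.5))
E
```

```text
{'time_s': 11.85, 'joint_pos': [-0.092, 0.157, 1.933, -0.0, 1.059, -1.122], 'tcp_pos': [435.861, 29.327, 107.146], 'tcp_rot': [-0.837, -3.021, 0.002], 'ft_force': [0.308, -0.218, -0.048], 'width': 75.018, 'grasp_force': 0.0}
toolaxes x,y,z (cols)
 [[-0.857  0.514 -0.007]
 [ 0.514  0.858  0.   ]
 [ 0.006 -0.003 -1.   ]]
scene [[-1676.0, 1225.0, 62.0], [354.0, -124.0, 58.0], [375.0, 296.0, 64.0], [443.0, -51.0, 57.0], [442.0, 30.0, 58.0], [439.0, 255.0, 63.0], [535.0, -60.0, 57.0], [645.0, -346.0, 62.0]]
side [[438.0, 28.0, 57.0], [439.0, -54.0, 58.0], [531.0, -63.0, 57.0], [351.0, -127.0, 57.0], [630.0, -361.0, 62.0]]
wrist [[438.0, 31.0, 58.0], [352.0, -121.0, 57.0], [451.0, -42.0, 57.0], [533.0, -61.0, 58.0]]
white
    [4.5, 19.17, -3.0, -88.5]
    [25.86, -9.51, 3.0, 81.5]
yellow
    [19.43, 37.14, -3.0, -81.5]
    [29.7, -33.0, 3.0, 104.5]
blue
    [32.03, 22.39, -3.0, -104.5]
```

send_rows --rows '[0.2,0,0,4,0,0.2,0,0,7.5,0,0.2,0,0,9.6,0,0.2,0,0,9.6,0,0.8,0,0,9.6,0,0.8,0,0,9.6,0,0.8,0,0,9.6,0,0.8,0,0,9.6,0,0.8,0,0,9.6,0,0.8,0,0,6,0,0.8,0,0,2,0,0.8,0,0,-3,0]'

```text
time_s: 13.2
tcp_pos: [437.4, 29.2, 140.2]
tcp_rot: [-0.838, -3.024, 0.001]
ft_force: [1.3, 0.5, -1.2]
width: 44.0
grasp_force: 29.8
```

send_rows --rows '[0.8,0.4,1.7,0,-8,0.8,0.8,3.4,0,-16,0.8,1.2,5.1,0,-24,0.8,1.6,6.8,0,-32,0.8,2,8.5,0,-40,0.8,2.4,10.2,0,-48,0.8,2.8,12,0,-56,0.8,3.2,13.8,0,-64,0.8,3.6,15.5,0,-72,0.8,4,17.2,0,-80,0.8,4.5,19.2,0,-88.5,0.8,4.5,19.2,0,-88.5,0.8,4.5,19.2,0,-88.5,0.8,4.5,19.2,3,-88.5,0.8,4.5,19.2,6,-88.5,0.8,4.5,19.2,9,-88.5,0.8,4.5,19.2,11,-88.5,0.8,4.5,19.2,11.8,-88.5,0.8,4.5,19.2,11.8,-88.5]'

```text
time_s: 15.1
tcp_pos: [498.6, 215.9, 21.8]
tcp_rot: [1.509, -2.754, 0.0]
ft_force: [-0.2, -0.7, -0.2]
width: 43.7
grasp_force: 29.9
```

send_rows --rows '[0.35,0,0,0,0,0.35,0,0,0,0,0.35,0,0,0,0,0.35,0,0,-4,0,0.35,0,0,-8,0,0.35,0,0,-11.8,0,0.35,0,0,-11.8,0,0.2,25.9,-9.5,-11.8,81.5,0.2,25.9,-9.5,-11.8,81.5,0.2,25.9,-9.5,-11.8,81.5,0.2,25.9,-9.5,-11.8,81.5,0.2,25.9,-9.5,-11.8,81.5,0.2,25.9,-9.5,-11.8,81.5,0.2,25.9,-9.5,-11.8,81.5,0.2,25.9,-9.5,-11.8,81.5,0.2,25.9,-9.5,-11.8,81.5,0.2,25.9,-9.5,-11.8,81.5,0.2,25.85,-9.5,-8.8,81.5,0.2,25.85,-9.5,-8.8,81.5]'

```text
time_s: 17.0
tcp_pos: [437.6, -51.4, 107.2]
tcp_rot: [-0.651, -3.066, -0.001]
ft_force: [-1.1, 0.6, -0.9]
width: 75.6
grasp_force: 0.0
```

```bash
python3 - <<'E'
from h import *
st(); tins()
E
```

```text
{'time_s': 17.0, 'joint_pos': [-0.275, 0.162, 1.926, -0.0, 1.061, -1.427], 'tcp_pos': [437.604, -51.389, 107.179], 'tcp_rot': [-0.651, -3.066, -0.001], 'ft_force': [-1.142, 0.583, -0.896], 'width': 75.587, 'grasp_force': 0.0}
toolaxes x,y,z (cols)
 [[-0.914  0.406 -0.007]
 [ 0.406  0.914  0.002]
 [ 0.007 -0.001 -1.   ]]
scene [[355.0, -124.0, 58.0], [375.0, 296.0, 64.0], [444.0, -51.0, 57.0], [439.0, 255.0, 63.0], [535.0, -61.0, 58.0], [501.0, 213.0, 63.0], [645.0, -346.0, 62.0]]
side [[500.0, 210.0, 63.0], [439.0, -54.0, 57.0], [531.0, -64.0, 57.0], [351.0, -127.0, 58.0], [630.0, -361.0, 63.0]]
wrist [[351.0, -123.0, 58.0], [439.0, -51.0, 58.0], [522.0, -56.0, 57.0]]
```

send_rows --rows '[0.2,0,0,4,0,0.2,0,0,7.5,0,0.2,0,0,9.6,0,0.2,0,0,9.6,0,0.8,0,0,9.6,0,0.8,0,0,9.6,0,0.8,0,0,9.6,0,0.8,0,0,9.6,0,0.8,0,0,9.6,0,0.8,0,0,6,0,0.8,0,0,2,0,0.8,0,0,-3,0]'

```text
time_s: 18.35
tcp_pos: [439.1, -51.8, 140.3]
tcp_rot: [-0.651, -3.069, -0.0]
ft_force: [1.8, -0.6, -1.1]
width: 43.6
grasp_force: 30.0
```

send_rows --rows '[0.8,1.5,2.8,0,-7,0.8,3.2,6.2,0,-15,0.8,5,9.6,0,-23,0.8,6.8,13,0,-31,0.8,8.6,16.4,0,-39,0.8,10.4,19.8,0,-47,0.8,12.2,23.3,0,-54,0.8,14,26.8,0,-61,0.8,15.8,30.2,0,-68,0.8,17.6,33.6,0,-75,0.8,19,36.3,0,-80,0.8,19.4,37.1,0,-81.5,0.8,19.4,37.1,0,-81.5,0.8,19.4,37.1,3,-81.5,0.8,19.4,37.1,6,-81.5,0.8,19.4,37.1,9,-81.5,0.8,19.4,37.1,11,-81.5,0.8,19.4,37.1,11.8,-81.5,0.8,19.4,37.1,11.8,-81.5]'

```text
time_s: 20.25
tcp_pos: [413.9, 363.8, 21.8]
tcp_rot: [1.508, -2.754, 0.001]
ft_force: [0.6, -0.4, -0.6]
width: 43.7
grasp_force: 30.0
```

send_rows --rows '[0.35,0,0,0,0,0.35,0,0,0,0,0.35,0,0,0,0,0.35,0,0,-4,0,0.35,0,0,-8,0,0.35,0,0,-11.8,0,0.35,0,0,-11.8,0]'

```text
time_s: 20.95
tcp_pos: [417.4, 367.9, 145.9]
tcp_rot: [-1.506, 2.743, 0.002]
ft_force: [0.1, 0.1, 0.4]
width: 61.0
grasp_force: 0.0
```

send_rows --rows '[0.2,29.7,-33,0,104.5,0.2,29.7,-33,0,104.5,0.2,29.7,-33,0,104.5,0.2,29.7,-33,0,104.5,0.2,29.7,-33,0,104.5,0.2,29.7,-33,0,104.5,0.2,29.7,-33,0,104.5,0.2,29.7,-33,0,104.5,0.2,29.7,-33,0,104.5,0.2,29.7,-33,0,104.5,0.2,29.7,-33,0,104.5,0.2,29.7,-33,0,104.5,0.2,29.7,-33,0,104.5,0.2,29.7,-33,3,104.5,0.2,29.7,-33,3,104.5,0.2,29.7,-33,3,104.5]'

```text
time_s: 22.55
tcp_pos: [532.5, -61.8, 109.6]
tcp_rot: [-1.249, -2.881, 0.001]
ft_force: [0.3, -0.3, -0.2]
width: 75.3
grasp_force: 0.0
```

```bash
python3 - <<'E'
from h import *
st(); tins()
E
```

```text
{'time_s': 22.55, 'joint_pos': [-0.245, 0.292, 1.736, -0.0, 1.116, -0.998], 'tcp_pos': [532.479, -61.796, 109.55], 'tcp_rot': [-1.249, -2.881, 0.001], 'ft_force': [0.25, -0.281, -0.167], 'width': 75.285, 'grasp_force': 0.0}
toolaxes x,y,z (cols)
 [[-0.684  0.73  -0.002]
 [ 0.73   0.684  0.   ]
 [ 0.002 -0.001 -1.   ]]
scene [[352.0, -115.0, 57.0], [375.0, 296.0, 63.0], [439.0, 255.0, 63.0], [535.0, -61.0, 58.0], [502.0, 213.0, 64.0], [646.0, -345.0, 63.0]]
side [[371.0, 294.0, 64.0], [434.0, 252.0, 63.0], [531.0, -63.0, 57.0], [350.0, -127.0, 57.0], [629.0, -361.0, 62.0]]
wrist [[359.0, -118.0, 57.0], [532.0, -60.0, 58.0]]
```

send_rows --rows '[0.2,0,0,4,0,0.2,0,0,7.5,0,0.2,0,0,9.6,0,0.2,0,0,9.6,0,0.8,0,0,9.6,0,0.8,0,0,9.6,0,0.8,0,0,9.6,0,0.8,0,0,9.6,0,0.8,0,0,9.6,0,0.8,0,0,6,0,0.8,0,0,2,0,0.8,0,0,-3,0]'

```text
time_s: 23.9
tcp_pos: [531.6, -61.7, 140.0]
tcp_rot: [-1.25, -2.878, 0.001]
ft_force: [0.1, -0.9, -0.6]
width: 43.4
grasp_force: 29.9
```

send_rows --rows '[0.8,2.2,1.6,0,-8,0.8,4.8,3.3,0,-16,0.8,7.4,5.1,0,-24,0.8,10,7,0,-32,0.8,12.5,8.8,0,-40,0.8,15,10.5,0,-48,0.8,17.5,12.2,0,-56,0.8,20,14,0,-64,0.8,22.5,15.8,0,-72,0.8,25,17.5,0,-80,0.8,27.5,19.2,0,-88,0.8,30,21,0,-96,0.8,31.5,22,0,-103,0.8,32,22.4,0,-104.5,0.8,32,22.4,0,-104.5]'

```text
time_s: 25.4
tcp_pos: [478.2, 325.0, 139.8]
tcp_rot: [1.511, -2.754, 0.0]
ft_force: [-0.9, -0.1, -0.5]
width: 43.7
grasp_force: 29.9
```

send_rows --rows '[0.8,0,0,3,0,0.8,0,0,6,0,0.8,0,0,9,0,0.8,0,0,11,0,0.8,0,0,11.8,0,0.8,0,0,11.8,0]'

```text
time_s: 26.0
tcp_pos: [478.4, 323.3, 21.9]
tcp_rot: [1.508, -2.754, 0.001]
ft_force: [0.3, -0.5, -0.2]
width: 44.3
grasp_force: 30.0
```

Release, rise to z ≈ 240, and look into the chest.

send_rows --rows '[0.35,0,0,0,0,0.35,0,0,0,0,0.35,0,0,0,0,0.35,0,0,-4,0,0.35,0,0,-8,0,0.35,-3,0,-11.8,0,0.35,0,0,-16,0,0.35,3,0,-20,0,0.35,6,0,-24,0,0.35,6,0,-28,0,0.35,6,0,-28,0,0.35,6,0,-28,0]'

```text
time_s: 27.2
tcp_pos: [446.5, 274.1, 303.2]
tcp_rot: [-1.51, 2.751, -0.0]
ft_force: [-0.2, -0.0, -0.1]
width: 61.4
grasp_force: 0.0
```

```bash
python3 - <<'E'
from h import *
st(); grab('wrist','w5'); tins()
E
```

```text
{'time_s': 27.2, 'joint_pos': [0.418, 0.156, 1.427, -0.0, 1.556, -2.157], 'tcp_pos': [446.542, 274.127, 303.174], 'tcp_rot': [-1.51, 2.751, -0.0], 'ft_force': [-0.185, -0.015, -0.05], 'width': 61.437, 'grasp_force': 0.0}
toolaxes x,y,z (cols)
 [[-0.537 -0.844  0.003]
 [-0.844  0.537  0.001]
 [-0.003 -0.002 -1.   ]]
scene [[-1675.0, 1227.0, 62.0], [354.0, -124.0, 57.0], [375.0, 296.0, 64.0], [439.0, 255.0, 63.0], [501.0, 213.0, 64.0], [645.0, -346.0, 62.0]]
side [[477.0, 319.0, 64.0], [371.0, 294.0, 64.0], [434.0, 252.0, 64.0], [497.0, 212.0, 64.0], [351.0, -127.0, 58.0], [630.0, -360.0, 63.0]]
wrist [[498.0, 214.0, 64.0], [435.0, 255.0, 64.0], [371.0, 296.0, 64.0], [478.0, 322.0, 64.0]]
```

View pics/w5.png

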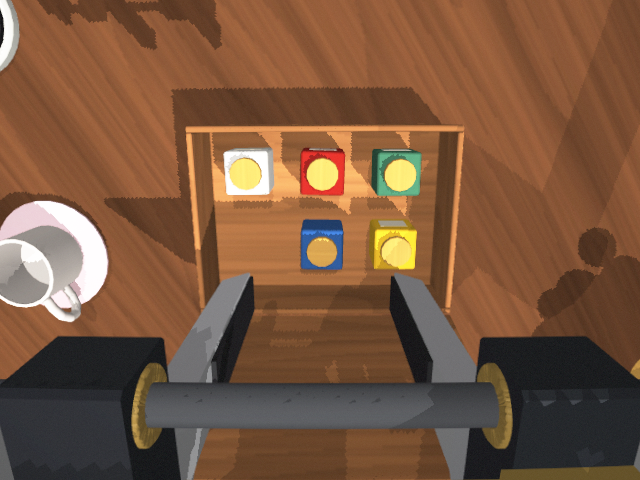

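All five tins stand upright in the chest: white, red and green in the front row at y ≈ 172, blue and yellow behind at y ≈ 245. Now the lid. I compute its pushing arc.

```bash
python3 - <<'E'
import numpy as np
print('rel. to (x185,y60,z320)')
for f in list(np.arange(1.7,-0.01,-0.1)): 
    x=95-165*np.cos(f)+8*np.sin(f)+9; z=75.5+165*np.sin(f)+8*np.cos(f); print(round(f,2),round(x),round(z),'dx',round((185-x)/10,1),'dz',round((320-z)/10,1))
E
```

```text
rel. to (x185,y60,z320)
1.7 133 238 dx 5.2 dz 8.2
1.6 117 240 dx 6.8 dz 8.0
1.5 100 241 dx 8.5 dz 7.9
1.4 84 239 dx 10.1 dz 8.1
1.3 68 237 dx 11.7 dz 8.3
1.2 52 232 dx 13.3 dz 8.8
1.1 36 226 dx 14.9 dz 9.4
1.0 22 219 dx 16.3 dz 10.1
0.9 8 210 dx 17.7 dz 11.0
0.8 -5 199 dx 19.0 dz 12.1
0.7 -17 188 dx 20.2 dz 13.2
0.6 -28 175 dx 21.3 dz 14.5
0.5 -37 162 dx 22.2 dz 15.8
0.4 -45 147 dx 23.0 dz 17.3
0.3 -51 132 dx 23.6 dz 18.8
0.2 -56 116 dx 24.1 dz 20.4
0.1 -59 100 dx 24.4 dz 22.0
-0.0 -61 83 dx 24.6 dz 23.7
```

send_rows --rows '[0.8,0,0,-3,0,1,-5,2,-3,0,1,-9,4,-3,0,1,-13,6,-3,0,1,-17,6,-3,0,1,-20.9,6,-3,0,1,-20.9,6,-1.8,0,1,-20.9,6,-1.8,0,1,-20.9,6,-1.8,0]'

```text
time_s: 28.3
tcp_pos: [507.0, 481.6, 318.6]
tcp_rot: [1.51, -2.751, 0.001]
ft_force: [-0.6, -0.4, 1.2]
width: 0.3
grasp_force: 0.0
```

send_rows --rows '[1,0,0,4,0,1,0,0,8.2,0,1,0,0,8.2,0,1,2,0,8.2,0,1,4,0,8.2,0,1,5.2,0,8.2,0,1,6.8,0,8,0,1,8.5,0,7.9,0,1,10.1,0,8.1,0,1,11.7,0,8.3,0,1,13.3,0,8.8,0,1,14.9,0,9.4,0,1,14.9,0,9.4,0]'

```text
time_s: 29.6
tcp_pos: [427.4, 355.7, 228.0]
tcp_rot: [-1.51, 2.753, -0.0]
ft_force: [0.6, 0.3, -0.2]
width: 0.2
grasp_force: 0.0
```

```bash
python3 - <<'E'
from h import *
st(); grab('side','sd3'); grab('scene','s3')
a=cv2.imread('pics/sd3.png')[0:260,130:430];b=cv2.imread('pics/s3.png')[60:320,330:640]; cv2.imwrite('pics/lid1.png',np.hstack([a,b]))
E
```

```text
{'time_s': 29.6, 'joint_pos': [0.569, 0.234, 1.507, -0.0, 1.398, -2.005], 'tcp_pos': [427.352, 355.706, 227.993], 'tcp_rot': [-1.51, 2.753, -0.0], 'ft_force': [0.596, 0.258, -0.246], 'width': 0.236, 'grasp_force': 0.0}
toolaxes x,y,z (cols)
 [[-0.538 -0.843  0.002]
 [-0.843  0.538  0.001]
 [-0.002 -0.001 -1.   ]]
```

View pics/lid1.png

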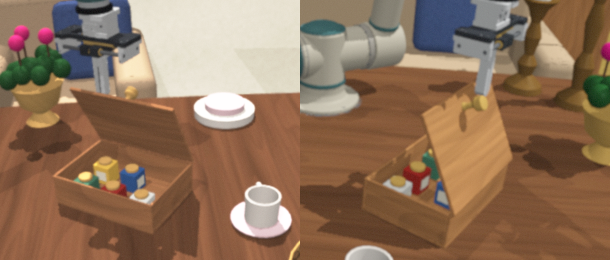

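The lid follows the fingertips, now at about 1.1 rad. Continue the arc.

send_rows --rows '[1,1.4,0,0.7,0,1,2.8,0,1.6,0,1,4.1,0,2.7,0,1,5.3,0,3.8,0,1,6.4,0,5.1,0,1,7.3,0,6.4,0,1,8.1,0,7.9,0,1,8.7,0,9.4,0,1,9,0,10.2,0,1,9.2,0,11,0,1,9.4,0,11.8,0,1,9.5,0,12.6,0,1,9.6,0,13.2,0,1,9.7,0,13.7,0,1,9.7,0,14.1,0,1,9.7,0,14.3,0,1,9.7,0,14.5,0,1,9.7,0,14.5,0]'

```text
time_s: 31.5
tcp_pos: [375.7, 275.0, 83.5]
tcp_rot: [-1.512, 2.753, -0.0]
ft_force: [-4.5, -2.4, 20.8]
width: 0.6
grasp_force: 10.2
```

```bash
python3 - <<'E'
from h import *
from plan import *
st(); im,d,m=grab('side'); M=cloud(m,d).reshape(-1,3); w=(M[:,:2]-cc)@np.c_[ex,ey]
k=(abs(w[:,0])<85)&(abs(w[:,1])<120)&(M[:,2]>60)&(M[:,2]<100)
A=np.polyfit(w[k][:,0],M[k][:,2],1); print(k.sum(),A,'plane at x=-85',np.polyval(A,-85),'angle',-np.arctan(A[0]))
E
```

```text
{'time_s': 31.5, 'joint_pos': [0.482, 0.221, 1.918, -0.0, 1.002, -2.093], 'tcp_pos': [375.743, 274.999, 83.452], 'tcp_rot': [-1.512, 2.753, -0.0], 'ft_force': [-4.495, -2.439, 20.787], 'width': 0.606, 'grasp_force': 10.225}
toolaxes x,y,z (cols)
 [[-0.537 -0.844  0.001]
 [-0.844  0.537  0.   ]
 [-0.    -0.    -1.   ]]
3727 [-1.99651747e-03  8.42953507e+01] plane at x=-85 84.46505468188141 angle 0.0019965148151853745
```

```bash
python3 - <<'E'
from h import *
from plan import *
P,_=fused(); r=np.hypot(P[:,0]-669.4,P[:,1]+76.2)
for z in (80,100,120,140): k=(P[:,2]>z)&(P[:,2]<300); print(z,np.sort(r[k])[:3].round(), P[k][np.argmin(r[k])].round())
W(C(-61,60,82,237.5),C(-61,60,180,237.5),(669.4,-76.2,180,176.5),(669.4,-76.2,120,176.5))
E
```

```text
80 [178. 179. 180.] [844. -41.  81.]
100 [186. 187. 187.] [853. -46. 104.]
120 [211. 211. 211.] [877. -38. 121.]
140 [227. 227. 228.] [892. -29. 145.]
    [0.0, 0.0, -9.8, 0.0]
    [13.88, -43.67, -9.8, 61.0]
    [13.88, -43.67, -3.8, 61.0]
```

send_rows --rows '[1,0,0,-4,0,1,0,0,-8,0,0.1,0,0,-9.9,0,0.1,13.9,-43.7,-9.9,61,0.1,13.9,-43.7,-9.9,61,0.1,13.9,-43.7,-9.9,61,0.1,13.9,-43.7,-9.9,61,0.1,13.9,-43.7,-9.9,61,0.1,13.9,-43.7,-9.9,61,0.1,13.9,-43.7,-9.9,61,0.1,13.9,-43.7,-9.9,61,0.1,13.9,-43.7,-9.9,61,0.1,13.9,-43.7,-9.9,61,0.1,13.9,-43.7,-9.9,61,0.1,13.9,-43.65,-3.9,61,0.1,13.9,-43.65,-3.9,61,0.1,13.9,-43.65,-3.9,61]'

```text
time_s: 33.25
tcp_pos: [666.6, -74.5, 118.0]
tcp_rot: [-0.092, -3.134, -0.002]
ft_force: [0.2, 0.6, 0.2]
width: 84.7
grasp_force: 0.0
```

```bash
cat >> h.py <<'E'
def timer(name):
    c=np.array([669.4,-76.2]); I,D,m=grab(name); M=cloud(m,D); k=(np.hypot(M[...,0]-c[0],M[...,1]-c[1])<30)&(M[...,2]>55)&(M[...,2]<64)
    p=M[k&(I.min(2)>185)]; t=M[k]; print('timer',name,len(p),len(t),'top',t.mean(0).round(1)); 
    if len(p): print('line',p.mean(0).round(1),'ang',np.degrees(np.arctan2(*(p.mean(0)[:2]-c)[::-1])).round(1))
E
python3 - <<'E'
from h import *
st(); [timer(n) for n in ('wrist','side','scene')]; im,d,m=load('side'); M=cloud(m,d).reshape(-1,3)
E
```

```text
{'time_s': 33.25, 'joint_pos': [-0.215, 0.475, 1.412, 0.0, 1.261, -1.727], 'tcp_pos': [666.603, -74.519, 117.976], 'tcp_rot': [-0.092, -3.134, -0.002], 'ft_force': [0.229, 0.611, 0.218], 'width': 84.706, 'grasp_force': 0.0}
toolaxes x,y,z (cols)
 [[-0.998  0.059 -0.006]
 [ 0.059  0.998  0.002]
 [ 0.006  0.001 -1.   ]]
timer wrist 297 5536 top [668.  -75.7  59. ]
line [657.1 -73.9  59.6] ang 169.4
timer side 98 462 top [667.9 -78.7  58.7]
line [656.7 -76.7  58.9] ang -177.9
timer scene 21 408 top [671.9 -75.2  58.7]
line [656.7 -77.2  59.5] ang -175.6
```

send_rows --rows '[0.1,0,0,4,0,0.1,0,0,7.5,0,0.1,0,0,9.2,0,0.1,0,0,9.2,0,0.8,0,0,9.2,0,0.8,0,0,9.2,0,0.8,0,0,9.2,0,0.8,0,0,9.2,0,0.8,0,0,9.2,0,0.8,0,0,9.2,7,0.8,0,0,9.2,14,0.8,0,0,9.2,21,0.8,0,0,9.2,28,0.8,0,0,9.2,35,0.8,0,0,9.2,42,0.8,0,0,9.2,49,0.8,0,0,9.2,56,0.8,0,0,9.2,63,0.8,0,0,9.2,70,0.8,0,0,9.2,75,0.8,0,0,9.2,75,0.8,0,0,9.2,75]'

```text
schema error: expected 1 to 20 rows
```

send_rows --rows '[0.1,0,0,4,0,0.1,0,0,7.5,0,0.1,0,0,9.2,0,0.1,0,0,9.2,0,0.8,0,0,9.2,0,0.8,0,0,9.2,0,0.8,0,0,9.2,0,0.8,0,0,9.2,0,0.8,0,0,9.2,7,0.8,0,0,9.2,14,0.8,0,0,9.2,21,0.8,0,0,9.2,28,0.8,0,0,9.2,35,0.8,0,0,9.2,42,0.8,0,0,9.2,49,0.8,0,0,9.2,56,0.8,0,0,9.2,63,0.8,0,0,9.2,70,0.8,0,0,9.2,75,0.8,0,0,9.2,75]'

```text
time_s: 35.4
tcp_pos: [668.9, -77.3, 29.0]
tcp_rot: [1.986, 2.434, -0.002]
ft_force: [-2.8, -0.9, 4.7]
width: 49.6
grasp_force: 30.0
```

send_rows --rows '[0.8,0,0,0,7,0.8,0,0,0,14,0.8,0,0,0,21,0.8,0,0,0,28,0.8,0,0,0,35,0.8,0,0,0,42,0.8,0,0,0,49,0.8,0,0,0,56,0.8,0,0,0,63,0.8,0,0,0,70,0.8,0,0,0,77,0.8,0,0,0,84,0.8,0,0,0,91,0.8,0,0,0,98,0.8,0,0,0,105,0.8,0,0,0,105,0.8,0,0,0,105,0.8,0,0,0,105]'

```text
time_s: 37.2
tcp_pos: [667.3, -76.0, 28.9]
tcp_rot: [-3.139, 0.092, 0.006]
ft_force: [-4.8, 0.6, 6.5]
width: 49.8
grasp_force: 30.0
```

```bash
python3 - <<'E'
from h import *
st(); [timer(n) for n in ('wrist','side','scene')]
E
```

```text
{'time_s': 37.2, 'joint_pos': [-0.217, 0.549, 1.521, 0.0, 1.075, 1.412], 'tcp_pos': [667.346, -75.972, 28.932], 'tcp_rot': [-3.139, 0.092, 0.006], 'ft_force': [-4.782, 0.576, 6.475], 'width': 49.76, 'grasp_force': 30.002}
toolaxes x,y,z (cols)
 [[ 0.998 -0.058 -0.004]
 [-0.058 -0.998  0.001]
 [-0.004 -0.001 -1.   ]]
timer wrist 0 12794 top [671.2 -76.   59. ]
timer side 0 45 top [664.9 -92.2  58. ]
timer scene 0 419 top [672.3 -76.9  58.9]
```

send_rows --rows '[0.1,0,0,0,0,0.1,0,0,0,0,0.1,0,0,0,0,0.1,0,0,-4,0,0.1,0,0,-8,0,0.1,-4,0,-12,0,0.1,-8,0,-15.2,0,0.1,-8,0,-15.2,0,0.1,-8,0,-15.2,0]'

```text
time_s: 38.25
tcp_pos: [589.9, -71.8, 181.6]
tcp_rot: [3.139, -0.095, 0.006]
ft_force: [0.1, -0.6, -0.5]
width: 84.5
grasp_force: 0.0
```

```bash
python3 - <<'E'
from h import *
st(); [timer(n) for n in ('wrist','side')]
im,d,m=load('wrist'); cv2.imwrite('pics/t1.png',im)
E
```

```text
{'time_s': 38.25, 'joint_pos': [-0.238, 0.316, 1.506, 0.0, 1.315, 1.393], 'tcp_pos': [589.933, -71.765, 181.625], 'tcp_rot': [3.139, -0.095, 0.006], 'ft_force': [0.071, -0.644, -0.537], 'width': 84.455, 'grasp_force': 0.0}
toolaxes x,y,z (cols)
 [[ 0.998 -0.06   0.004]
 [-0.06  -0.998 -0.001]
 [ 0.004  0.001 -1.   ]]
timer wrist 216 4356 top [669.4 -75.7  59. ]
line [681.2 -73.9  59.6] ang 10.8
timer side 65 476 top [668.  -78.1  58.7]
line [675.5 -74.9  58.9] ang 11.9
```

View pics/t1.png

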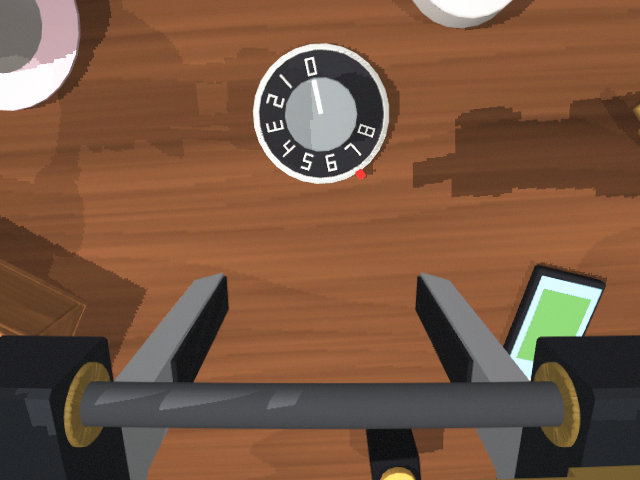

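The wrist image shows the timer at (321,113), with the red index at (360,174) and the "7" at (352,148). The 7 looks a few degrees short, so I measure it precisely.

```bash
python3 - <<'E'
from h import *
im,d,m=load('wrist')
f=lambda uv,z: onz(m,uv,z)[0][:2]
hsv=cv2.cvtColor(im,cv2.COLOR_BGR2HSV); v,u=np.mgrid[0:480,0:640]; near=np.hypot(u-321,v-113)<85
M=cloud(m,d)
k=near&(M[...,2]>56)&(M[...,2]<63); (cx,cy),r=cv2.minEnclosingCircle(M[k][:,:2].astype(np.float32)); c=np.array([cx,cy]); print('sleeve top circle',c,r)
kb=near&(M[...,2]>5)&(M[...,2]<19); e=cv2.minEnclosingCircle(M[kb][:,:2].astype(np.float32)); print('base',e)
w=near&(M[...,2]>56)&(im.min(2)>190); p=onz(m,np.c_[u[w],v[w]],59)[:,:2]; vx,vy,x0,y0=cv2.fitLine(p.astype(np.float32),2,0,.01,.01).ravel(); print('line',len(p),np.degrees(np.arctan2(vy,vx)),'mean',p.mean(0)-c)
rd=near&(hsv[...,1]>150)&((hsv[...,0]<6)|(hsv[...,0]>174))&(im[...,2]>120); q=onz(m,np.c_[u[rd],v[rd]],12)[:,:2]; print('red',len(q),q.mean(0)-c,np.degrees(np.arctan2(*(q.mean(0)-c)[::-1])))
E
```

```text
sleeve top circle [669.36474609 -75.62441254] 25.6934814453125
base ((666.9923706054688, -76.77677154541016), 56.55938720703125)
line 204 8.845221 mean [12.0689673   1.79497305]
red 70 [-48.0721638  -28.98281663] -148.9141295903002
```

The setting reads about 202°, 8° short of 210°. Regrip and turn a little more.

send_rows --rows '[0.1,4,0,0,0,0.1,8,0,0,0,0.1,8,0,0,0,0.1,8,0,5,0,0.1,8,0,10,0,0.1,8,0,13.5,0,0.1,8,0,15.2,0,0.1,8,0,15.2,0,0.8,8,0,15.2,0,0.8,8,0,15.2,0,0.8,8,0,15.2,0,0.8,8,0,15.2,0,0.8,8,0,15.2,3,0.8,8,0,15.2,6,0.8,8,0,15.2,9,0.8,8,0,15.2,10,0.8,8,0,15.2,10,0.8,8,0,15.2,10]'

```text
time_s: 40.15
tcp_pos: [669.5, -76.4, 28.3]
tcp_rot: [-3.12, 0.367, -0.001]
ft_force: [-0.3, 1.0, 1.9]
width: 49.4
grasp_force: 30.0
```

send_rows --rows '[0.1,0,0,0,0,0.1,0,0,0,0,0.1,0,0,0,0,0.1,0,0,-4,0,0.1,0,0,-8,0,0.1,-4,0,-12,0,0.1,-8,0,-15.2,0,0.1,-8,0,-15.2,0,0.1,-8,0,-15.2,0,0.1,-8,0,-15.2,0]'

```text
time_s: 41.15
tcp_pos: [592.1, -58.2, 179.1]
tcp_rot: [3.12, -0.368, -0.0]
ft_force: [0.1, -0.5, -1.0]
width: 84.5
grasp_force: 0.0
```

```bash
cat > tm.py <<'E'
from h import *
st(); im,d,m=grab('wrist')
hsv=cv2.cvtColor(im,cv2.COLOR_BGR2HSV); v,u=np.mgrid[0:480,0:640]; M=cloud(m,d); c0=np.array([669.2,-75.8]); near=np.hypot(M[...,0]-c0[0],M[...,1]-c0[1])<70
k=near&(M[...,2]>56)&(M[...,2]<63); (cx,cy),r=cv2.minEnclosingCircle(M[k][:,:2].astype(np.float32)); c=np.array([cx,cy]); print('top',c,r)
w=near&(M[...,2]>56)&(im.min(2)>190); p=onz(m,np.c_[u[w],v[w]],59)[:,:2]; vx,vy,x0,y0=cv2.fitLine(p.astype(np.float32),2,0,.01,.01).ravel(); print('line',len(p),np.degrees(np.arctan2(vy,vx)),'mean',p.mean(0)-c)
rd=near&(hsv[...,1]>150)&((hsv[...,0]<6)|(hsv[...,0]>174))&(im[...,2]>120); q=onz(m,np.c_[u[rd],v[rd]],12)[:,:2]; print('red',len(q),np.degrees(np.arctan2(*(q.mean(0)-c)[::-1])))
E
python3 tm.py
```

```text
{'time_s': 41.15, 'joint_pos': [-0.215, 0.321, 1.505, -0.0, 1.315, 1.591], 'tcp_pos': [592.061, -58.165, 179.086], 'tcp_rot': [3.12, -0.368, -0.0], 'ft_force': [0.098, -0.534, -1.05], 'width': 84.461, 'grasp_force': 0.0}
toolaxes x,y,z (cols)
 [[ 0.973 -0.233 -0.   ]
 [-0.233 -0.973 -0.   ]
 [-0.     0.    -1.   ]]
top [669.29180908 -75.65656281] 25.74155616760254
line 205 1.2091584 mean [12.24976732  0.1610055 ]
red 71 -148.84470986191226
```

The timer is now at 209.9°, that is at 7. Next is the phone.

```bash
python3 - <<'E'
from plan import *
W((591.6,-57.5,180,-13.5),(501.1,-283.6,180,-17),(501.1,-283.6,90,-17))
E
```

```text
[-3.52, 24.1, 0.0, 3.5]
    [-3.52, 24.1, 9.0, 3.5]
```

send_rows --rows '[0,-3.5,24.1,0,3.5,0,-3.5,24.1,0,3.5,0,-3.5,24.1,0,3.5,0,-3.5,24.1,0,3.5,0,-3.5,24.1,0,3.5,0,-3.5,24.1,3,3.5,0,-3.5,24.1,6,3.5,0,-3.5,24.1,9,3.5,0,-3.5,24.1,9,3.5,0,-3.5,24.1,9,3.5]'

```text
time_s: 42.2
tcp_pos: [501.6, -284.3, 88.6]
tcp_rot: [-3.106, 0.463, 0.004]
ft_force: [0.6, -0.8, 1.4]
width: 93.9
grasp_force: 0.0
```

```bash
python3 - <<'E'
from h import *
st(); grab('wrist','w9'); grab('side'); grab('scene')
for names in (('wrist',),('side','scene')):
    P,_=fused(names); k=(np.hypot(P[:,0]-453.3,P[:,1]+269)<90)&(P[:,2]>7)&(P[:,2]<17)
    q=P[k][:,:2]; print(len(q),cv2.minAreaRect(q.astype(np.float32)))
    a=np.radians(-17); e=np.array([[np.cos(a),-np.sin(a)],[np.sin(a),np.cos(a)]]); w=(q-[453.3,-269])@e; print(np.percentile(w,[1,99],axis=0))
E
```

```text
{'time_s': 42.2, 'joint_pos': [-0.636, 0.367, 1.677, -0.0, 1.101, 1.231], 'tcp_pos': [501.594, -284.306, 88.63], 'tcp_rot': [-3.106, 0.463, 0.004], 'ft_force': [0.637, -0.775, 1.371], 'width': 93.869, 'grasp_force': 0.0}
toolaxes x,y,z (cols)
 [[ 0.956 -0.292 -0.002]
 [-0.292 -0.956  0.002]
 [-0.003 -0.001 -1.   ]]
17485 ((464.7838439941406, -271.81951904296875), (66.45002746582031, 120.6226806640625), 72.907958984375)
[[-45.55760027 -31.57586635]
 [ 71.30726086  32.7435474 ]]
4116 ((453.7626953125, -267.5821838378906), (71.25241088867188, 148.25523376464844), 72.8830337524414)
[[-71.19151942 -32.75092615]
 [ 70.8406132   32.99374093]]
```

View pics/w9.png

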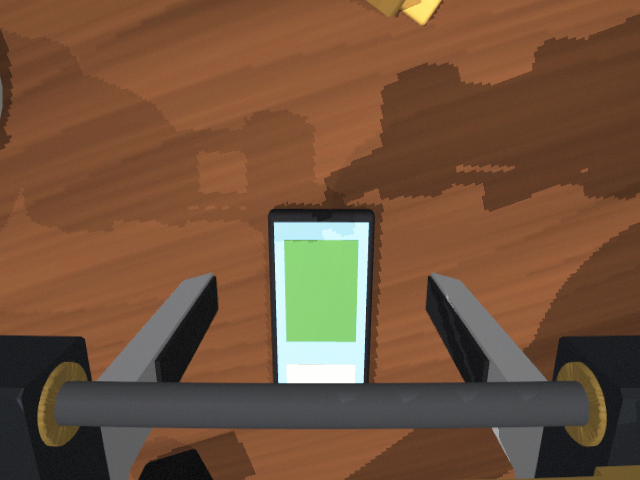

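The phone is centred and square between the fingers, with its end at (321,212). Descend and grip.

send_rows --rows '[0,0,0,4,0,0,0,0,7,0,0,0,0,8.2,0,0,0,0,8.7,0,0,0,0,8.7,0,0.6,0,0,8.7,0,0.6,0,0,8.7,0,0.6,0,0,8.7,0,0.6,0,0,8.7,0,0.6,0,0,8.7,0]'

```text
time_s: 43.35
tcp_pos: [501.9, -284.4, 3.6]
tcp_rot: [3.107, -0.464, 0.002]
ft_force: [0.8, 1.7, 3.5]
width: 65.6
grasp_force: 30.0
```

send_rows --rows '[0.6,-0.05,0,-1,0,0.6,-0.15,0,-2,0,0.6,-0.4,0,-3.2,0,0.6,-0.8,0,-4.2,0,0.6,-0.8,0,-4.2,0,0.6,-0.8,0,-4.2,0]'

```text
time_s: 43.95
tcp_pos: [493.9, -281.9, 45.5]
tcp_rot: [3.107, -0.463, 0.001]
ft_force: [-0.1, -0.1, -2.1]
width: 65.2
grasp_force: 30.0
```

```bash
cat >> h.py <<'E'
def phone(c,r=110,names=('side','scene')):
    """blue/green/white screen + dark case points near c -> plane normal & long axis of screen"""
    for n in names:
        im,d,m=grab(n); M=cloud(m,d); hsv=cv2.cvtColor(im,cv2.COLOR_BGR2HSV)
        k=(np.hypot(M[...,0]-c[0],M[...,1]-c[1])<r)&(M[...,2]>4)&(M[...,2]<160)&(((hsv[...,0]>35)&(hsv[...,0]<110)&(hsv[...,1]>40)&(hsv[...,2]>120)))
        p=M[k]
        if len(p)<30: print(n,'few',len(p)); continue
        c0=p.mean(0); _,s,V=np.linalg.svd(p-c0,full_matrices=False); nn=V[2]*np.sign(V[2,2]); l=V[0]*np.sign(V[0,2])
        w=(p-c0)@V.T
        print(n,len(p),'c',c0.round(0),'n',nn.round(2),'n-vert',np.arccos(nn[2]).round(2),'long',l.round(2),'long-vert',np.arccos(l[2]).round(2),'z',p[:,2].min().round(),p[:,2].max().round(),'ext',np.ptp(w,axis=0).round())
E
python3 - <<'E'
from h import *
st(); phone((453,-269))
E
```

```text
{'time_s': 43.95, 'joint_pos': [-0.641, 0.399, 1.751, -0.0, 0.99, 1.226], 'tcp_pos': [493.859, -281.876, 45.489], 'tcp_rot': [3.107, -0.463, 0.001], 'ft_force': [-0.093, -0.119, -2.139], 'width': 65.203, 'grasp_force': 29.994}
toolaxes x,y,z (cols)
 [[ 0.956 -0.292  0.001]
 [-0.292 -0.956 -0.001]
 [ 0.001  0.    -1.   ]]
side 167 c [ 412. -262.   54.] n [0.02 0.17 0.98] n-vert 0.17 long [ 0.93 -0.37  0.04] long-vert 1.53 z 51.0 150.0 ext [135. 123.  87.]
scene 507 c [ 454. -266.   55.] n [-0.07 -0.09  0.99] n-vert 0.11 long [ 0.92 -0.4   0.03] long-vert 1.54 z 49.0 101.0 ext [141.  90.  47.]
```

The phone is held level and stiff in the grip at z ≈ 50, so it does not swing. I'll set it back down and regrip at its middle. Then I'll tilt it by pressing its back onto the rest's top edge.

send_rows --rows '[0.6,0.4,0,2,0,0.6,0.8,0,3.5,0,0.6,0.8,0,4.2,0,0.6,0.8,0,4.2,0,0,0.8,0,4.2,0,0,0.8,0,4.2,0,0,0.8,0,4,0,0,-1.5,0,4,0,0,-4.2,0,4,0,0,-4.2,0,4.2,0,0,-4.2,0,4.2,0,0.6,-4.2,0,4.2,0,0.6,-4.2,0,4.2,0,0.6,-4.2,0,4.2,0,0.6,-4.2,0,4.2,0,0.6,-4.2,0,4.2,0]'

```text
time_s: 45.65
tcp_pos: [454.2, -269.7, 2.9]
tcp_rot: [3.107, -0.463, 0.001]
ft_force: [1.4, -0.9, -0.3]
width: 65.8
grasp_force: 30.0
```

```bash
python3 - <<'E'
from h import *
p,_=st(); phone((453,-269),names=('scene','side'))
from plan import *
e=np.array([.629,-.777]); f=np.array([629.7,-349.1])
S=(453.3,-269,3,-17)
a=f-32*e; b=f-17*e
W(S,(453.3,-269,125,-17),(*a,125,-51)); print('from there'); W((*a,125,-51),(*a,61,-51),(*b,67,-51))
E
```

```text
{'time_s': 45.65, 'joint_pos': [-0.668, 0.402, 1.888, 0.0, 0.851, 1.199], 'tcp_pos': [454.188, -269.689, 2.931], 'tcp_rot': [3.107, -0.463, 0.001], 'ft_force': [1.375, -0.87, -0.251], 'width': 65.767, 'grasp_force': 29.997}
toolaxes x,y,z (cols)
 [[ 0.957 -0.292  0.001]
 [-0.292 -0.957 -0.   ]
 [ 0.001  0.    -1.   ]]
scene 425 c [ 462. -269.   13.] n [-0.   -0.02  1.  ] n-vert 0.02 long [-0.96  0.3   0.  ] long-vert 1.57 z 9.0 44.0 ext [142.  69.  35.]
side 550 c [ 495. -280.   13.] n [0.   0.01 1.  ] n-vert 0.01 long [-0.08 -1.    0.01] long-vert 1.56 z 9.0 16.0 ext [68. 63.  7.]
    [0.0, 0.0, -12.2, 0.0]
    [16.56, 0.71, -12.2, 34.0]
from there
    [0.0, 0.0, 6.4, 0.0]
    [1.5, 0.0, 5.8, 0.0]
```

send_rows --rows '[0.6,0,0,-3,0,0.6,0,0,-7,0,0.6,0,0,-11,0,0.6,0,0,-12.2,0,0.6,2.5,0.1,-12.2,5,0.6,5.5,0.2,-12.2,11,0.6,8.5,0.4,-12.2,17,0.6,11.5,0.5,-12.2,24,0.6,14.5,0.6,-12.2,30,0.6,16.5,0.7,-12.2,34,0.6,16.55,0.7,-12.2,34,0.6,16.55,0.7,-12.2,34,0.6,16.55,0.7,-12.2,34]'

```text
time_s: 47.05
tcp_pos: [608.4, -323.7, 124.0]
tcp_rot: [-2.836, 1.35, 0.005]
ft_force: [0.6, 0.5, -1.6]
width: 65.7
grasp_force: 30.0
```

```bash
python3 - <<'E'
from h import *
st(); grab('side','sd5'); grab('wrist','w10')
a=cv2.imread('pics/sd5.png')[240:480,240:560]; b=cv2.resize(cv2.imread('pics/w10.png'),(320,240)); cv2.imwrite('pics/ph1.png',cv2.resize(np.hstack([a,b]),(800,300)))
# rest top check from wrist
im,d,m=load('wrist'); M=cloud(m,d).reshape(-1,3); k=(np.hypot(M[:,0]-633.5,M[:,1]+353.8)<45)&(M[:,2]>85)&(M[:,2]<100); print(k.sum(), cv2.minAreaRect(M[k][:,:2].astype(np.float32)) if k.sum()>10 else '')
E
```

```text
{'time_s': 47.05, 'joint_pos': [-0.59, 0.496, 1.36, -0.0, 1.289, 1.87], 'tcp_pos': [608.358, -323.743, 123.961], 'tcp_rot': [-2.836, 1.35, 0.005], 'ft_force': [0.583, 0.458, -1.606], 'width': 65.749, 'grasp_force': 29.996}
toolaxes x,y,z (cols)
 [[ 0.63  -0.776 -0.003]
 [-0.776 -0.63   0.001]
 [-0.003  0.001 -1.   ]]
0
```

View pics/ph1.png

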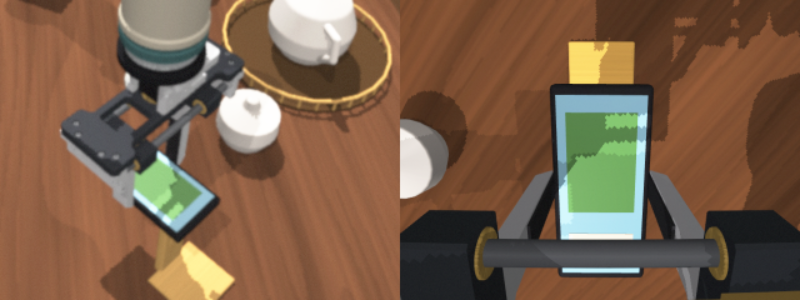

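The phone is held over the rest, lined up with the foot plate (wrist view, (600,62)). Press down gently.

send_rows --rows '[0.6,0,0,1.2,0,0.6,0,0,2.2,0,0.6,0,0,2.7,0,0.6,0,0,3.2,0,0.6,0,0,3.7,0,0.6,0,0,4,0,0.6,0,0,4,0]'

```text
time_s: 47.85
tcp_pos: [609.2, -324.4, 85.4]
tcp_rot: [2.836, -1.351, -0.002]
ft_force: [-3.1, 0.1, 2.8]
width: 65.5
grasp_force: 30.0
```

```bash
python3 - <<'E'
from h import *
st(); phone((608,-323),names=('side','scene','wrist'))
E
```

```text
{'time_s': 47.85, 'joint_pos': [-0.59, 0.524, 1.411, -0.001, 1.208, 1.871], 'tcp_pos': [609.199, -324.41, 85.447], 'tcp_rot': [2.836, -1.351, -0.002], 'ft_force': [-3.061, 0.113, 2.753], 'width': 65.47, 'grasp_force': 30.001}
toolaxes x,y,z (cols)
 [[ 0.63  -0.777 -0.001]
 [-0.777 -0.63  -0.   ]
 [-0.001  0.001 -1.   ]]
side 1548 c [ 625. -345.  107.] n [-0.21  0.26  0.94] n-vert 0.34 long [ 0.45 -0.83  0.33] long-vert 1.23 z 90.0 120.0 ext [85. 70. 14.]
scene 639 c [ 614. -325.   98.] n [-0.23  0.26  0.94] n-vert 0.35 long [ 0.55 -0.76  0.35] long-vert 1.22 z 69.0 129.0 ext [136.  77.  29.]
wrist 26615 c [ 620. -337.  103.] n [-0.21  0.27  0.94] n-vert 0.35 long [ 0.58 -0.74  0.34] long-vert 1.22 z 77.0 119.0 ext [116.  59.   5.]
```

It tilts as planned, now at 0.35 rad. Continue.

send_rows --rows '[0.6,0,0,0.4,0,0.6,0,0,0.8,0,0.6,0,0,1.2,0,0.6,0,0,1.6,0,0.6,0,0,2,0,0.6,0,0,2.2,0,0.6,0,0,2.2,0]'

```text
time_s: 48.7
tcp_pos: [611.1, -324.8, 63.9]
tcp_rot: [-2.836, 1.351, -0.004]
ft_force: [-1.6, 2.0, 4.7]
width: 65.9
grasp_force: 30.0
```

```bash
python3 - <<'E'
from h import *
st(); phone((608,-323),names=('side','scene','wrist'))
E
```

```text
{'time_s': 48.7, 'joint_pos': [-0.589, 0.542, 1.436, 0.001, 1.161, 1.871], 'tcp_pos': [611.112, -324.812, 63.878], 'tcp_rot': [-2.836, 1.351, -0.004], 'ft_force': [-1.559, 1.971, 4.747], 'width': 65.931, 'grasp_force': 30.001}
toolaxes x,y,z (cols)
 [[ 0.63  -0.777  0.003]
 [-0.777 -0.63  -0.001]
 [ 0.002 -0.001 -1.   ]]
side 527 c [ 617. -338.   97.] n [-0.48  0.58  0.65] n-vert 0.86 long [ 0.48 -0.45  0.75] long-vert 0.72 z 21.0 122.0 ext [136.  65.   4.]
scene 237 c [ 612. -322.   77.] n [-0.51  0.58  0.64] n-vert 0.88 long [ 0.31 -0.57  0.76] long-vert 0.71 z 18.0 122.0 ext [137.  80.  19.]
wrist 10800 c [ 617. -333.   90.] n [-0.48  0.59  0.65] n-vert 0.86 long [ 0.39 -0.52  0.76] long-vert 0.71 z 21.0 123.0 ext [134.  61.   3.]
```

send_rows --rows '[0.6,0.3,0,0,0,0.6,0.6,0,-0.1,0,0.6,0.9,0,-0.2,0,0.6,1.2,0,-0.3,0,0.6,1.5,0,-0.4,0,0.6,1.5,0,-0.4,0,0.6,1.5,0,-0.4,0]'

```text
time_s: 49.55
tcp_pos: [614.2, -329.4, 63.4]
tcp_rot: [-2.83, 1.348, 0.027]
ft_force: [-7.4, 11.1, -0.3]
width: 65.6
grasp_force: 30.0
```

```bash
python3 - <<'E'
from h import *
st(); phone((608,-323),names=('side','scene','wrist'))
E
```

```text
{'time_s': 49.55, 'joint_pos': [-0.594, 0.56, 1.403, 0.004, 1.197, 1.864], 'tcp_pos': [614.16, -329.354, 63.417], 'tcp_rot': [-2.83, 1.348, 0.027], 'ft_force': [-7.397, 11.092, -0.279], 'width': 65.571, 'grasp_force': 30.005}
toolaxes x,y,z (cols)
 [[ 0.63  -0.777 -0.013]
 [-0.776 -0.63   0.013]
 [-0.018  0.001 -1.   ]]
side 317 c [ 620. -341.  100.] n [-0.5   0.63  0.6 ] n-vert 0.93 long [ 0.46 -0.39  0.8 ] long-vert 0.65 z 15.0 124.0 ext [139.  70.  12.]
scene 158 c [ 610. -317.   66.] n [-0.5   0.64  0.59] n-vert 0.94 long [ 0.31 -0.5   0.81] long-vert 0.63 z 13.0 122.0 ext [135.  68.   3.]
wrist 6996 c [ 619. -336.   93.] n [-0.5   0.63  0.59] n-vert 0.93 long [ 0.36 -0.47  0.8 ] long-vert 0.64 z 15.0 125.0 ext [136.  61.   2.]
```

send_rows --rows '[0.6,-0.3,0,0.2,0,0.6,-0.6,0,0.3,0,0.6,-0.6,0,0.5,0,0.6,-0.6,0,0.6,0,0.6,-0.6,0,0.6,0]'

```text
time_s: 50.2
tcp_pos: [615.3, -330.6, 61.5]
tcp_rot: [-2.835, 1.351, 0.002]
ft_force: [-3.4, 4.6, 7.5]
width: 65.5
grasp_force: 30.0
```

```bash
python3 - <<'E'
from h import *
st(); phone((608,-323),names=('side','scene','wrist'))
im,d,m=load('scene'); im2,_,_=load('side')
cv2.imwrite('pics/ph2.png',cv2.resize(np.hstack([im[200:330,60:240],im2[330:460,300:480]]),(800,289),interpolation=3))
E
```

```text
{'time_s': 50.2, 'joint_pos': [-0.593, 0.555, 1.418, 0.001, 1.17, 1.867], 'tcp_pos': [615.276, -330.563, 61.546], 'tcp_rot': [-2.835, 1.351, 0.002], 'ft_force': [-3.432, 4.63, 7.5], 'width': 65.528, 'grasp_force': 30.003}
toolaxes x,y,z (cols)
 [[ 0.63  -0.777 -0.001]
 [-0.777 -0.63   0.002]
 [-0.002 -0.    -1.   ]]
side 239 c [ 619. -341.   99.] n [-0.53  0.65  0.55] n-vert 0.99 long [ 0.38 -0.4   0.83] long-vert 0.58 z 16.0 125.0 ext [130.  61.   2.]
scene 119 c [ 611. -317.   61.] n [-0.52  0.66  0.54] n-vert 1.01 long [ 0.24 -0.49  0.84] long-vert 0.57 z 9.0 120.0 ext [129.  66.   3.]
wrist 5345 c [ 620. -336.   93.] n [-0.52  0.65  0.55] n-vert 0.99 long [ 0.32 -0.45  0.84] long-vert 0.58 z 9.0 125.0 ext [139.  63.   2.]
```

View pics/ph2.png

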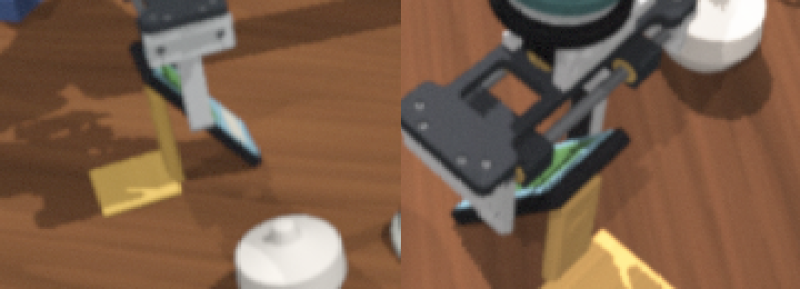

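The phone leans at about 57°, its back on the rest's top edge and its lower end practically on the table. Release and retreat straight up.

send_rows --rows '[0.2,0,0,0,0,0.05,0,0,0,0,0.05,0,0,0,0,0.05,0,0,0,0,0.05,0,0,-1,0,0.05,0,0,-3,0,0.05,0,0,-6,0,0.05,0,0,-10,0,0.05,0,0,-14,0,0.05,-5,0,-18,0,0.05,-10,0,-18,0,0.05,-14,0,-18,0,0.05,-14,0,-18,0]'

```text
time_s: 51.65
tcp_pos: [523.0, -217.8, 242.6]
tcp_rot: [-2.836, 1.348, 0.004]
ft_force: [0.5, -0.4, -0.5]
width: 89.6
grasp_force: 0.0
```

```bash
python3 - <<'E'
from h import *
st(); phone((608,-323),names=('side','scene','wrist')); tins()
im,d,m=load('scene'); im2,_,_=load('side')
cv2.imwrite('pics/ph3.png',np.hstack([cv2.resize(im,(400,300)),cv2.resize(im2,(400,300))]))
E
python3 tm.py
```

```text
{'time_s': 51.65, 'joint_pos': [-0.518, 0.246, 1.454, 0.001, 1.444, 1.939], 'tcp_pos': [522.953, -217.784, 242.636], 'tcp_rot': [-2.836, 1.348, 0.004], 'ft_force': [0.482, -0.41, -0.46], 'width': 89.624, 'grasp_force': 0.0}
toolaxes x,y,z (cols)
 [[ 0.632 -0.775 -0.002]
 [-0.775 -0.632  0.002]
 [-0.003 -0.    -1.   ]]
side 453 c [ 618. -329.   85.] n [-0.53  0.65  0.54] n-vert 1.0 long [ 0.47 -0.31  0.83] long-vert 0.6 z 14.0 126.0 ext [139.  70.   2.]
scene 271 c [ 623. -322.   79.] n [-0.52  0.66  0.53] n-vert 1.01 long [ 0.37 -0.39  0.85] long-vert 0.56 z 9.0 125.0 ext [138.  57.   3.]
wrist 5065 c [ 612. -319.   66.] n [-0.53  0.66  0.53] n-vert 1.01 long [ 0.43 -0.33  0.84] long-vert 0.58 z 8.0 107.0 ext [119.  72.   5.]
scene [[355.0, -124.0, 58.0], [646.0, -346.0, 62.0]]
side [[351.0, -127.0, 58.0], [630.0, -361.0, 63.0]]
wrist []
{'time_s': 51.95, 'joint_pos': [-0.522, 0.257, 1.445, -0.0, 1.44, 1.939], 'tcp_pos': [528.519, -223.98, 240.882], 'tcp_rot': [2.835, -1.352, 0.001], 'ft_force': [-0.783, -0.383, 0.528], 'width': 89.359, 'grasp_force': 0.0}
toolaxes x,y,z (cols)
 [[ 0.629 -0.777  0.001]
 [-0.777 -0.629 -0.001]
 [ 0.001 -0.    -1.   ]]
top [669.07458496 -75.69799042] 25.98617172241211
line 93 1.5903008 mean [12.21948037  1.1622943 ]
red 77 -147.73045839149037
```

View pics/ph3.png

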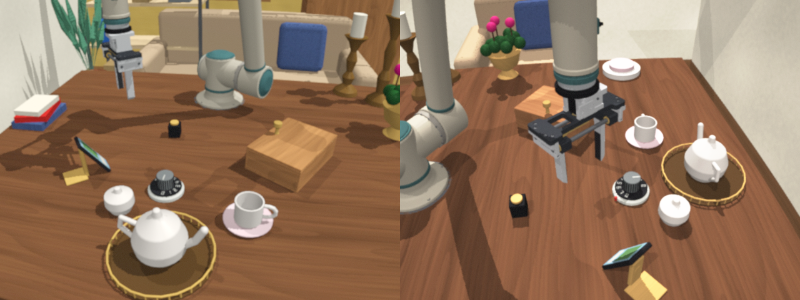

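Everything is in place: the lid is shut, the timer reads about 210°, the phone leans steadily with its normal 1.0 rad from vertical, and the cup and sugar bowl are untouched. Handing in.

```bash
python3 -c "
from bench import order; print(order.sign_off())"
```

```text
the job is handed in; nothing more can be done
None
```

I handed the job in at about 52 s; sign-off gave no verdict, but by my last camera checks all five tins are in the closed chest, the timer is at 7, the phone leans on the rest screen out, and the cup and sugar bowl look untouched.

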